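Rotate and restock the praline box rack

ROBOT

A 7-joint arm with a two-finger parallel gripper is mounted at the origin on a cart in front of the work surface, level with it; the furniture and walls round the work are solid. World frame = base frame: x ahead of the robot, y to its left, z up, the work surface at z = 0. Lengths are in m, angles in rad, forces in N, time in s.
With the tool pointing down it reaches from about 0.4 to 0.85 m from the base axis. Payload 4.5 kg.
Tool frame: the origin (TCP) lies on the centre line of the jaws, within the pads' length; the fingertips stand 25 mm ahead of it and the grasp point (between the pads) lies 6 mm ahead of it; z points along the fingers, y is the direction in which the jaws open and shut (so a half turn about z gives the same grasp; the last joint's range is limited). The gripper opens to 88 mm and grips with 3 to 60 N. Pads are 18 mm wide; open, the fingers measure 123 mm over their backs; the gripper's body (75 mm by 187 mm) begins 45 mm behind the grasp point.
Start: joints at [-1.129, 0.689, -0.195, 1.565, 0.157, 0.902, -0.215], TCP at [0.248, 0.574, 0.236] pointing down, gripper open.
Joint ranges: [-3.01, 3.01], [-0.46, 2.08], [-1.47, 1.51], [0.13, 2.56], [-1, 4.14], [0.04, 2.09], [-2.66, 2.66]. Speed limits (rad/s): [2.57, 2.57, 3.14, 3.14, 3.14, 3.14, 3.14].

INTERFACE

Orientations are given as a unit quaternion [x, y, z, w].
In Python, from plant import r, eyes gives the robot as it stands.
- The arm moves only by the tool servo_tool, never from a script. Its argument "deltas" is a list of rows, each an object of numbers: "dx", "dy", "dz": the shift along the tool's x, y, z in units of 60 mm (1.0 is 60 mm); "ax", "ay", "az": the turn, a rotation vector about the tool's x, y, z in units of 6 degrees (1.0 is 6 degrees); "hand": the finger opening in mm, from 0 to 88.1. A call has 1 to 10 rows; each row is the pose to reach, as a shift and turn from the pose commanded when the call began, along the tool's axes at that moment; what a row does not reach only later rows make up. A row lasts 1/8 s, in which the tool goes at most 62.5 mm and 10.7 degrees, less where a joint would pass 70% of its speed; a pose out of reach is approached as far as the arm can. A call with a gripper value outside its range is refused whole. The fingers move at their own pace and stop on an object; "newtons" is the grip in N (left out, the last holds). Time passes only in rows, so rows that repeat a pose let the fingers close. It gives the time, the measured TCP pose, the force and the opening at its end, in the units of the state.
- r.get_state(): the state, without advancing time (a new reading comes with each control period).
- eyes.snapshot(name): name is "side" or "top"; returns (picture, depth): 400x640x3 uint8, red, green, blue; 400x640 float32, m along the optical axis (not along the pixel's ray), 0 where there is no reading.
- eyes.camera_model(name): a dict with "fx", "fy", "cx", "cy" (pixels), "pose" (4x4, takes a point from camera to world coordinates). Camera axes: x right, y up, looking along -z (the intrinsics and any distortion apply to the point x, -y, -z); pixel columns grow to the right and rows downward; lengths in m; the calibration is good to about 2 mm. A picture is of the moment at which its call begins. camera_model takes no time and is no camera call.
- r.finish_job(): hands the job in, once; it reports no verdict.
The state is a dict: "clock": time; "q": joint angles; "qd": joint speeds; "joint_torque": joint torques, N m; "tool_pos": TCP position; "eef_rot": TCP orientation; "contact_force": force on the tool from outside, world axes, zero at the start; "moment": the same for the moment, N m; "opening": opening from 0.0 (shut) to 1.0 (fully open).
Only numpy, scipy, OpenCV 4.12 (cv2) and the standard library are available. Lean on these libraries where they do the work, as an engineer would, in place of code of your own. Each camera call takes 0.05 s, during which the arm holds its last target.

TASK

Restock the stepped praline rack so that the oldest boxes sell first: bring yesterday's boxes, the ones still standing in the rack, forward to the front slots at the customers' end (far from you), and put all the new boxes from the carrier into the slots right behind them, every box fully home in its slot and no empty slot between boxes or in front of them. Stand the price card in the middle of the rack's front ledge, square to the rack and facing the customers. Keep the praline boxes upright all the time and do not disturb the jars and the bell standing around.

Things in the scene. Friction and masses are not known exactly. Their poses are not given: they have to be found in the camera images.
- rack: stepped light-wood display rack, 314 x 132 mm, fixed, with six cross slots 42 mm apart along its x axis. +x points to the customers (away from the robot, within 13 degrees). Slot 1 is nearest the customers and lowest, slot 6 nearest the robot and highest. Origin: on the counter under the point midway between slots 3 and 4. Rack edges: -128 to +185 mm in x.
- slot_1 (a point): centre of the floor of slot 1 (front, lowest, customers' end), at +105 mm in rack x, 12 mm above the counter; axes as the rack's. The slot is a pocket 19 mm wide (rack x), 112 mm long (rack y), closed at the ends by 10 mm cheeks, 38 mm deep at its front side and 46 mm at its back side, its long top edges rounded by 4 mm
- slot_2 (a point): centre of the floor of slot 2, at +63 mm in rack x, 20 mm above the counter; axes as the rack's. The slot is a pocket 19 mm wide (rack x), 112 mm long (rack y), closed at the ends by 10 mm cheeks, 38 mm deep at its front side and 46 mm at its back side, its long top edges rounded by 4 mm
- slot_3 (a point): centre of the floor of slot 3, at +21 mm in rack x, 28 mm above the counter; axes as the rack's. The slot is a pocket 19 mm wide (rack x), 112 mm long (rack y), closed at the ends by 10 mm cheeks, 38 mm deep at its front side and 46 mm at its back side, its long top edges rounded by 4 mm
- slot_4 (a point): centre of the floor of slot 4, at -21 mm in rack x, 36 mm above the counter; axes as the rack's. The slot is a pocket 19 mm wide (rack x), 112 mm long (rack y), closed at the ends by 10 mm cheeks, 38 mm deep at its front side and 46 mm at its back side, its long top edges rounded by 4 mm
- slot_5 (a point): centre of the floor of slot 5, at -63 mm in rack x, 44 mm above the counter; axes as the rack's. The slot is a pocket 19 mm wide (rack x), 112 mm long (rack y), closed at the ends by 10 mm cheeks, 38 mm deep at its front side and 46 mm at its back side, its long top edges rounded by 4 mm
- slot_6 (a point): centre of the floor of slot 6 (back, highest, robot's end), at -105 mm in rack x, 52 mm above the counter; axes as the rack's. The slot is a pocket 19 mm wide (rack x), 112 mm long (rack y), closed at the ends by 10 mm cheeks, 38 mm deep at its front side and 44 mm at its back side, its long top edges rounded by 4 mm
- ledge (a point): middle of the top of the rack's front ledge, the price card's place: a flat board 57 mm deep (rack x), 132 mm wide, 7 mm above the counter, in front of slot 1; this point is at +156 mm in rack x; axes as the rack's
- carrier: stock carrier beside the rack, left or right: loose darker wooden tray, 234 x 140 mm, 1.6 kg, four cross slots 52 mm apart along its x axis, each 19 mm wide, 116 mm long, 40 mm deep, floor 8 mm above the counter; side cheeks 56 mm high. A box may lean a few degrees in its slot. Origin: centre of its underside; x away from the robot within 13 degrees (more if knocked)
- left_1: flat praline box, 16 mm thick (x), 104 wide (y), 110 tall (z), 0.2 kg, standing on its narrow edge; dark brown lid with a plain label, cream back, thin gold band, all alike. Origin: centre of its underside, z up. Left over from yesterday; if present, it starts in slot 1 of the rack (1 or 2 such boxes are there, in any slots; the others are absent)
- left_2: flat praline box, 16 mm thick (x), 104 wide (y), 110 tall (z), 0.2 kg, standing on its narrow edge; dark brown lid with a plain label, cream back, thin gold band, all alike. Origin: centre of its underside, z up. Left over from yesterday; if present, it starts in slot 2 of the rack (1 or 2 such boxes are there, in any slots; the others are absent)
- left_3: flat praline box, 16 mm thick (x), 104 wide (y), 110 tall (z), 0.2 kg, standing on its narrow edge; dark brown lid with a plain label, cream back, thin gold band, all alike. Origin: centre of its underside, z up. Left over from yesterday; if present, it starts in slot 3 of the rack (1 or 2 such boxes are there, in any slots; the others are absent)
- left_4: flat praline box, 16 mm thick (x), 104 wide (y), 110 tall (z), 0.2 kg, standing on its narrow edge; dark brown lid with a plain label, cream back, thin gold band, all alike. Origin: centre of its underside, z up. Left over from yesterday; if present, it starts in slot 4 of the rack (1 or 2 such boxes are there, in any slots; the others are absent)
- left_5: flat praline box, 16 mm thick (x), 104 wide (y), 110 tall (z), 0.2 kg, standing on its narrow edge; dark brown lid with a plain label, cream back, thin gold band, all alike. Origin: centre of its underside, z up. Left over from yesterday; if present, it starts in slot 5 of the rack (1 or 2 such boxes are there, in any slots; the others are absent)
- left_6: flat praline box, 16 mm thick (x), 104 wide (y), 110 tall (z), 0.2 kg, standing on its narrow edge; dark brown lid with a plain label, cream back, thin gold band, all alike. Origin: centre of its underside, z up. Left over from yesterday; if present, it starts in slot 6 of the rack (1 or 2 such boxes are there, in any slots; the others are absent)
- new_1: flat praline box, 16 mm thick (x), 104 wide (y), 110 tall (z), 0.2 kg, standing on its narrow edge; dark brown lid with a plain label, cream back, thin gold band, all alike. Origin: centre of its underside, z up. New stock; if present, it starts in the carrier at -78 mm in carrier x (3 or 4 new boxes are there)
- new_2: flat praline box, 16 mm thick (x), 104 wide (y), 110 tall (z), 0.2 kg, standing on its narrow edge; dark brown lid with a plain label, cream back, thin gold band, all alike. Origin: centre of its underside, z up. New stock; if present, it starts in the carrier at -26 mm in carrier x (3 or 4 new boxes are there)
- new_3: flat praline box, 16 mm thick (x), 104 wide (y), 110 tall (z), 0.2 kg, standing on its narrow edge; dark brown lid with a plain label, cream back, thin gold band, all alike. Origin: centre of its underside, z up. New stock; if present, it starts in the carrier at +26 mm in carrier x (3 or 4 new boxes are there)
- new_4: flat praline box, 16 mm thick (x), 104 wide (y), 110 tall (z), 0.2 kg, standing on its narrow edge; dark brown lid with a plain label, cream back, thin gold band, all alike. Origin: centre of its underside, z up. New stock; if present, it starts in the carrier at +78 mm in carrier x (3 or 4 new boxes are there)
- price_card: price card in a clear block 28 mm deep (x), 62 wide (y), 13 high; the card, 2 thick, 58 wide, rises to 87 mm, leaning back (x = 0 at its foot, +12 mm at its top); grip it by its side edges across y, or pinch it across x. 45 g. Origin: centre of the underside. Its printed face looks along its -x, so it faces the customers when its -x points along the rack's +x. Starts on the counter left of the work, facing roughly so (within 30 degrees)
- jam_jar: jam jar, 62 mm across, 82 mm high; bystander, stands loose on the counter near the work and is to be left alone. Origin: centre of its underside.
- cream_jar: small jar of cream, 50 mm across, 60 mm high; bystander, stands loose on the counter near the work and is to be left alone. Origin: centre of its underside.
- honey_jar: honey jar, 54 mm across, 75 mm high; bystander, stands loose on the counter near the work and is to be left alone. Origin: centre of its underside.
- service_bell: counter bell, 80 mm across, 58 mm high; bystander, stands loose on the counter near the work and is to be left alone. Origin: centre of its underside.
There are look-alikes about, which are no part of the job. Leave any purple look-alike of the new_2 alone.

How it is judged:
At the end, for the whole second after the job is handed in: All boxes upright in rack slots (underside within 10 mm of the slot's floor centre), filling slots 1, 2, .. without a gap, every left_* before every new_*; price card upright on the ledge within 22 mm of its middle (16 mm in rack x), within 0.26 rad of square, face to the customers ((distance between left_1 and slot_1 below 0.01 m or distance between left_1 and slot_2 below 0.01 m or distance between left_1 and slot_3 below 0.01 m or distance between left_1 and slot_4 below 0.01 m or distance between left_1 and slot_5 below 0.01 m or distance between left_1 and slot_6 below 0.01 m) and (distance between left_2 and slot_1 below 0.01 m or distance between left_2 and slot_2 below 0.01 m or distance between left_2 and slot_3 below 0.01 m or distance between left_2 and slot_4 below 0.01 m or distance between left_2 and slot_5 below 0.01 m or distance between left_2 and slot_6 below 0.01 m) and (distance between left_3 and slot_1 below 0.01 m or distance between left_3 and slot_2 below 0.01 m or distance between left_3 and slot_3 below 0.01 m or distance between left_3 and slot_4 below 0.01 m or distance between left_3 and slot_5 below 0.01 m or distance between left_3 and slot_6 below 0.01 m) and (distance between left_4 and slot_1 below 0.01 m or distance between left_4 and slot_2 below 0.01 m or distance between left_4 and slot_3 below 0.01 m or distance between left_4 and slot_4 below 0.01 m or distance between left_4 and slot_5 below 0.01 m or distance between left_4 and slot_6 below 0.01 m) and (distance between left_5 and slot_1 below 0.01 m or distance between left_5 and slot_2 below 0.01 m or distance between left_5 and slot_3 below 0.01 m or distance between left_5 and slot_4 below 0.01 m or distance between left_5 and slot_5 below 0.01 m or distance between left_5 and slot_6 below 0.01 m) and (distance between left_6 and slot_1 below 0.01 m or distance between left_6 and slot_2 below 0.01 m or distance between left_6 and slot_3 below 0.01 m or distance between left_6 and slot_4 below 0.01 m or distance between left_6 and slot_5 below 0.01 m or distance between left_6 and slot_6 below 0.01 m) and (distance between new_1 and slot_1 below 0.01 m or distance between new_1 and slot_2 below 0.01 m or distance between new_1 and slot_3 below 0.01 m or distance between new_1 and slot_4 below 0.01 m or distance between new_1 and slot_5 below 0.01 m or distance between new_1 and slot_6 below 0.01 m) and (distance between new_2 and slot_1 below 0.01 m or distance between new_2 and slot_2 below 0.01 m or distance between new_2 and slot_3 below 0.01 m or distance between new_2 and slot_4 below 0.01 m or distance between new_2 and slot_5 below 0.01 m or distance between new_2 and slot_6 below 0.01 m) and (distance between new_3 and slot_1 below 0.01 m or distance between new_3 and slot_2 below 0.01 m or distance between new_3 and slot_3 below 0.01 m or distance between new_3 and slot_4 below 0.01 m or distance between new_3 and slot_5 below 0.01 m or distance between new_3 and slot_6 below 0.01 m) and (distance between new_4 and slot_1 below 0.01 m or distance between new_4 and slot_2 below 0.01 m or distance between new_4 and slot_3 below 0.01 m or distance between new_4 and slot_4 below 0.01 m or distance between new_4 and slot_5 below 0.01 m or distance between new_4 and slot_6 below 0.01 m) and angle between each of left_1, left_2, left_3, left_4, left_5, left_6, new_1, new_2, new_3, new_4, price_card's own z axis and vertical below 0.12 rad and linear speed of each of left_1, left_2, left_3, left_4, left_5, left_6, new_1, new_2, new_3, new_4, price_card below 0.02 m/s and distance between any of left_1, left_2, left_3, left_4, left_5, left_6, new_1, new_2, new_3, new_4 and slot_1 below 0.01 m and distance between any of left_1, left_2, left_3, left_4, left_5, left_6, new_1, new_2, new_3, new_4 and slot_2 below 0.01 m and distance between any of left_1, left_2, left_3, left_4, left_5, left_6, new_1, new_2, new_3, new_4 and slot_3 below 0.01 m and distance between any of left_1, left_2, left_3, left_4, left_5, left_6, new_1, new_2, new_3, new_4 and slot_4 below 0.01 m and (distance between any of left_1, left_2, left_3, left_4, left_5, left_6, new_1, new_2, new_3, new_4 and slot_5 below 0.01 m or not (distance between any of left_1, left_2, left_3, left_4, left_5, left_6, new_1, new_2, new_3, new_4 and slot_6 below 0.01 m)) and (distance between each of left_1, left_2, left_3, left_4, left_5, left_6 and slot_1 below 0.01 m or ((distance between left_1 and slot_1 below 0.01 m or distance between left_1 and slot_2 below 0.01 m) and (distance between left_2 and slot_1 below 0.01 m or distance between left_2 and slot_2 below 0.01 m) and (distance between left_3 and slot_1 below 0.01 m or distance between left_3 and slot_2 below 0.01 m) and (distance between left_4 and slot_1 below 0.01 m or distance between left_4 and slot_2 below 0.01 m) and (distance between left_5 and slot_1 below 0.01 m or distance between left_5 and slot_2 below 0.01 m) and (distance between left_6 and slot_1 below 0.01 m or distance between left_6 and slot_2 below 0.01 m) and distance between each of new_1, new_2, new_3, new_4 and slot_1 above 0.03 m and distance between each of new_1, new_2, new_3, new_4 and slot_2 above 0.03 m)) and horizontal distance between price_card and ledge below 0.022 m and x of price_card in the frame of ledge between -0.016 and 0.016 m and height (world z) of price_card below 0.012 m and angle between the x axis of price_card and the x axis of rack, either way round below 0.26 rad and x of rack in the frame of price_card above 0.08 m); the robot touches nothing.
It fails at once if a praline box is tipped over (more than 0.7 rad from upright) (angle between any of left_1, left_2, left_3, left_4, left_5, left_6, new_1, new_2, new_3, new_4's own z axis and vertical above 0.7 rad).
It fails at once if a jar or the bell standing around is pushed more than 30 mm (distance of any of jam_jar, cream_jar, honey_jar, service_bell from where it was at the start of the episode above 0.03 m).
Of left_1, left_2, left_3, left_4, left_5, left_6 only 1 to 2 are there at a start; the rules pass over those that are not, and their reading is None.
Of new_1, new_2, new_3, new_4 only 3 to 4 are there at a start; the rules pass over those that are not, and their reading is None.
At some moment in a run one of carrier may be knocked a few centimetres aside while the robot is not near it.
It also fails if it takes over 210 s, if anything falls off the work surface, if the arm or the gripper's body presses on something with over 40 N, if the wrist force passes 120 N, or if a joint passes its speed limit or range.

## Working session

There is one attempt and no reset: what is moved stays moved. The work goes in short steps, Python scripts to look and compute and a tool call to move; the robot and the scene stay as the last step left them, time stands still between calls to the robot, and variables do not carry over. Pictures are saved under pics/ and viewed, and the job is handed in when it is done.

Besides the shell and the picture viewer there is one more tool, called after "Request:" as a command line: name --argument value ..., lists and objects as JSON in quotes. servo_tool: Moves the arm, as the interface text tells. Its arguments: {"type":"object","properties":{"deltas":{"type":"array","items":{"type":"object","properties":{"dx":{"type":"number"},"dy":{"type":"number"},"dz":{"type":"number"},"ax":{"type":"number"},"ay":{"type":"number"},"az":{"type":"number"},"hand":{"type":"number"}}}},"newtons":{"type":"number"}},"required":["deltas"]}

```bash
ls; mkdir -p pics
python3 - <<'E'
from plant import r,eyes
import cv2,numpy as np
s=r.get_state();print(s)
for n in("side","top"):
    p,d=eyes.snapshot(n);cv2.imwrite(f"pics/{n}0.png",p[:,:,::-1]);np.save(f"pics/{n}0.npy",d)
    print(n,eyes.camera_model(n))
E
```

```text
pics
{'clock': 0.0, 'q': array([-1.12920905,  0.69001411, -0.19451594,  1.56631539,  0.15731752,
        0.9024643 , -0.21509018]), 'qd': array([ 0.00105642, -0.00133517,  0.0002723 ,  0.00097378,  0.00261511,
       -0.00099791, -0.00062549]), 'joint_torque': array([ 3.27737653e-04, -5.27564192e+01, -1.26674987e+00, -1.53428346e+01,
       -5.26242214e-02,  6.63547471e-03,  1.79191325e-04]), 'tool_pos': array([0.24766387, 0.57316508, 0.2349989 ]), 'eef_rot': array([ 2.02433288e-01,  9.79295638e-01, -8.96301234e-04, -1.16688665e-04]), 'contact_force': array([-0.49957581, -0.44136724,  0.75241784]), 'moment': array([-0.02750305,  0.00184543,  0.00698644]), 'opening': 1.0032744972040775}
side {'fx': 397.98792899683417, 'fy': 397.98792899683417, 'cx': 321.06645189557133, 'cy': 201.5510626100673, 'pose': array([[-0.99546069,  0.07439886, -0.05935346,  0.50446642],
       [-0.09373479, -0.65837296,  0.74683253,  0.9115823 ],
       [ 0.01648678,  0.74900591,  0.66235816,  0.84848494],
       [ 0.        ,  0.        ,  0.        ,  1.        ]])}
top {'fx': 377.7685602633503, 'fy': 377.7685602633503, 'cx': 312.57828985959645, 'cy': 199.16010246791188, 'pose': array([[ 2.76411362e-01,  8.98643112e-01, -3.40642505e-01,
         9.24276853e-02],
       [-9.61039415e-01,  2.58482878e-01, -9.79277567e-02,
        -1.09276559e-01],
       [ 4.81508403e-05,  3.54439218e-01,  9.35079055e-01,
         1.36606298e+00],
       [ 0.00000000e+00,  0.00000000e+00,  0.00000000e+00,
         1.00000000e+00]])}
```

View pics/side0.png

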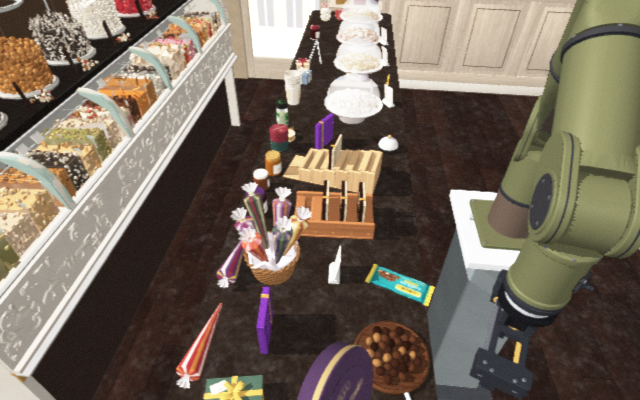

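View pics/top0.png

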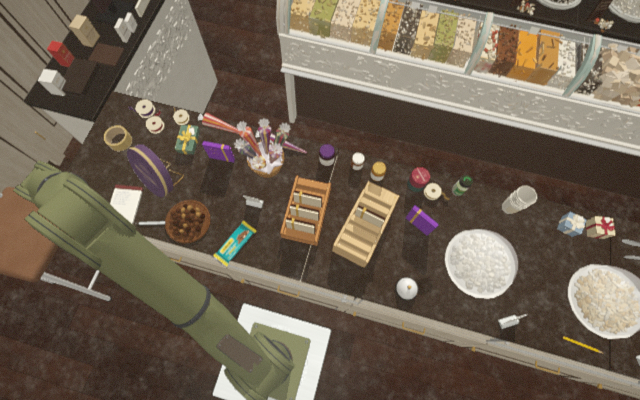

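The top view shows the carrier at about (306,210), the rack at (366,222) and the price card at (253,202). I'll look closer.

```bash
cat > h.py <<'E'
import numpy as np,cv2
from plant import r,eyes
def pt(n,u,v,d):
    m=eyes.camera_model(n);P=m['pose']
    x=(u-m['cx'])/m['fx']*d;y=-(v-m['cy'])/m['fy']*d
    return P[:3,:3]@np.array([x,y,-d])+P[:3,3]
def atz(n,u,v,z):
    m=eyes.camera_model(n);P=m['pose']
    w=P[:3,:3]@np.array([(u-m['cx'])/m['fx'],-(v-m['cy'])/m['fy'],-1])
    return P[:3,3]+w*(z-P[2,3])/w[2]
def proj(n,p):
    m=eyes.camera_model(n);P=m['pose'];c=P[:3,:3].T@(np.asarray(p)-P[:3,3])
    return np.array([m['cx']+m['fx']*c[0]/-c[2],m['cy']-m['fy']*c[1]/-c[2]])
def cloud(n,d):
    m=eyes.camera_model(n);P=m['pose'];v,u=np.mgrid[:400,:640]
    c=np.stack([(u-m['cx'])/m['fx']*d,-(v-m['cy'])/m['fy']*d,-d],-1)
    return c@P[:3,:3].T+P[:3,3]
def crop(n,img,x0,x1,y0,y1,k,out,draw=None):
    c=cv2.resize(img[y0:y1,x0:x1],None,fx=k,fy=k,interpolation=cv2.INTER_CUBIC)
    for q in (draw or []):
        u,v=proj(n,q);cv2.circle(c,(int((u-x0+.5)*k),int((v-y0+.5)*k)),2,(0,255,255),-1)
    cv2.imwrite(out,c)
E
python3 - <<'E'
from h import *
t=cv2.imread('pics/top0.png');s=cv2.imread('pics/side0.png')
crop('top',t,235,435,130,280,4,'pics/t1.png')
crop('side',s,240,400,110,260,4,'pics/s1.png')
E
```

```text
(no output)
```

View pics/t1.png

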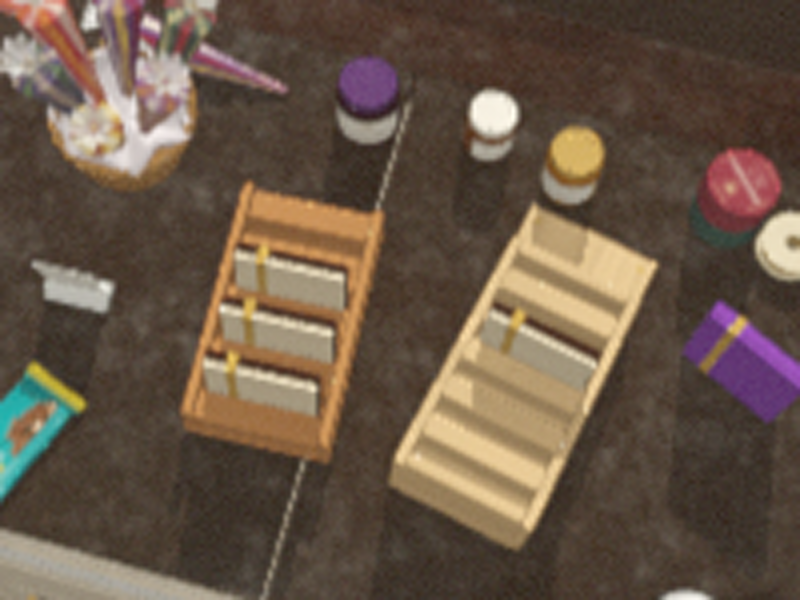

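View pics/s1.png

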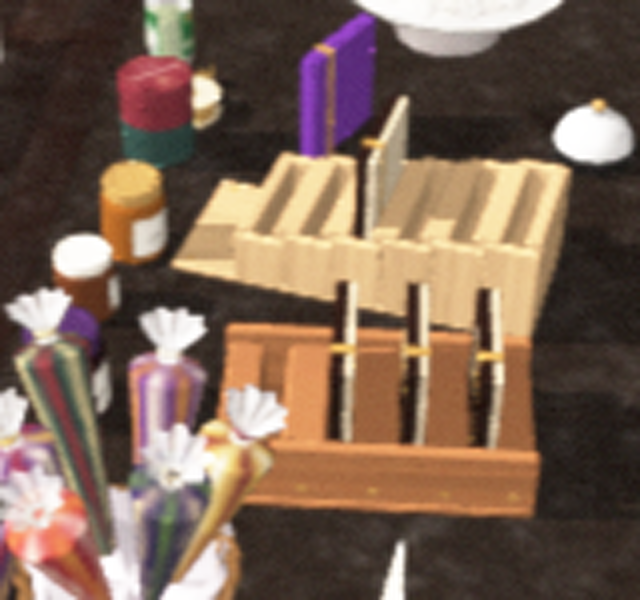

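Run:
```python
from h import *
t=cv2.imread('pics/top0.png');s=cv2.imread('pics/side0.png')
crop('top',t,325,405,175,275,7,'pics/t2.png')
crop('top',t,275,335,170,250,8,'pics/t3.png')
dt=np.load('pics/top0.npy')
f=lambda x,y,z:print((x,y),atz('top',235+x/4-.4,130+y/4-.4,z).round(4), pt('top',235+x/4,130+y/4,dt[int(130+y/4),int(235+x/4)]).round(4))
print('rack');f(535,207,.007);f(655,265,.007);f(393,462,.096);f(520,545,0);f(527,520,.096)
print('carr');f(247,187,.056);f(381,212,.056);f(185,415,.056);f(327,445,.056)
```

```text
rack
(535, 207) [ 0.7196 -0.1563  0.007 ] [ 0.7223 -0.1585 -0.0015]
(655, 265) [ 0.6922 -0.2814  0.007 ] [ 0.6908 -0.2831  0.0075]
(393, 462) [ 0.4121 -0.0899  0.096 ] [ 0.4132 -0.0915  0.0876]
(520, 545) [ 0.3938 -0.2189  0.    ] [ 0.3931 -0.2208 -0.0017]
(527, 520) [ 0.3949 -0.212   0.096 ] [ 0.3949 -0.214   0.0919]
carr
(247, 187) [0.6416 0.1127 0.056 ] [0.6405 0.1108 0.056 ]
(381, 212) [ 0.6519 -0.0162  0.056 ] [ 0.6767 -0.0139 -0.0049]
(185, 415) [0.4122 0.101  0.056 ] [0.4105 0.0987 0.0588]
(327, 445) [ 0.4209 -0.0289  0.056 ] [ 0.4202 -0.0305  0.0545]
```

View pics/t2.png

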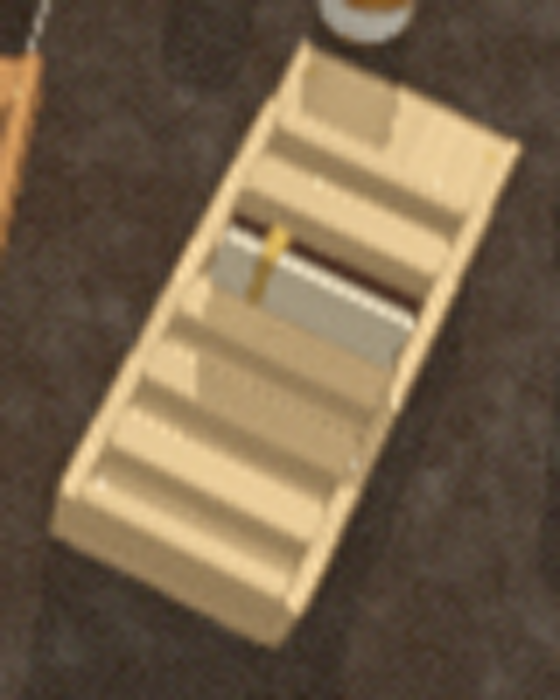

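View pics/t3.png

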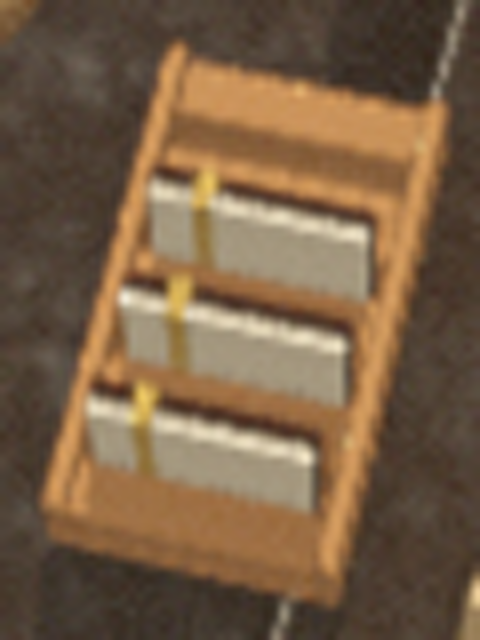

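Run:
```python
from h import *
from scipy.optimize import least_squares
T=lambda x,y:(325+x/7-.43,175+y/7-.43)
T3=lambda x,y:(275+x/8-.43,170+y/8-.43)
S=lambda x,y:(240+x/4-.4,110+y/4-.4)
rack=[('top',T(306,42),(185,66,7)),('top',T(522,147),(185,-66,7)),('top',T(65,490),(-128,66,96)),('top',T(300,612),(-128,-66,96)),('top',T(278,648),(-128,-66,0)),('top',T(53,530),(-128,66,0)),
('side',S(174,265),(185,66,3)),('side',S(222,180),(185,-66,7)),('side',S(540,243),(-128,66,96)),('side',S(571,168),(-128,-66,96)),('side',S(532,333),(-128,66,0))]
carr=[('top',T3(175,42),(117,70,56)),('top',T3(447,103),(117,-70,56)),('top',T3(45,507),(-117,70,56)),('top',T3(340,572),(-117,-70,56)),('top',T3(335,605),(-117,-70,0)),('top',T3(48,540),(-117,70,0)),
('side',S(228,325),(117,-70,56)),('side',S(530,338),(-117,-70,56)),('side',S(540,455),(-117,70,56)),('side',S(531,512),(-117,70,0))]
s=cv2.imread('pics/side0.png');t=cv2.imread('pics/top0.png')
for nm,L,p0 in(('rack',rack,(.53,-.18,-.215)),('carr',carr,(.53,.04,.058))):
    def w(p,q): c,s_=np.cos(p[2]),np.sin(p[2]);x,y,z=np.array(q)/1000;return np.array([p[0]+c*x-s_*y,p[1]+s_*x+c*y,z])
    f=lambda p:np.concatenate([proj(n,w(p,q))-uv for n,uv,q in L])
    for sel in ('top','side',None):
        LL=[l for l in L if sel is None or l[0]==sel]
        g=lambda p:np.concatenate([proj(n,w(p,q))-uv for n,uv,q in LL])
        R=least_squares(g,p0,loss='soft_l1');print(nm,sel,R.x.round(4),np.round(g(R.x),1).reshape(-1,2).tolist())
    if nm=='rack':
        D=[w(R.x,(105-42*i,y,12+8*i+40)) for i in range(6) for y in(-56,0,56)]+[w(R.x,(x,y,7))for x in(156,185)for y in(-66,0,66)]
        rk=R.x
    else: D+=[w(R.x,(x,y,48)) for x in(-78,-26,26,78) for y in(-58,0,58)]
crop('top',t,275,405,170,280,6,'pics/t4.png',D);crop('side',s,280,400,130,250,5,'pics/s4.png',D)
```

```text
rack top [ 0.5274 -0.1815 -0.2092] [[-0.0, 0.2], [0.1, -0.1], [-0.6, -0.5], [0.6, 0.0], [0.1, 0.2], [-0.2, 0.2]]
rack side [ 0.5298 -0.1903 -0.1859] [[-0.3, 0.1], [0.1, -0.5], [0.7, 0.3], [-0.1, -3.5], [-0.4, 1.1]]
rack None [ 0.5284 -0.1824 -0.2077] [[0.2, 0.0], [0.3, -0.3], [-0.2, -0.6], [1.0, -0.2], [0.5, -0.0], [0.1, 0.0], [-0.2, 0.8], [0.9, 0.2], [0.6, 2.3], [0.7, -1.6], [-0.5, 3.1]]
carr top [0.5332 0.0429 0.0487] [[-1.2, -0.0], [0.8, 0.1], [-0.9, -0.2], [0.3, 0.4], [0.7, 0.0], [-0.0, -0.3]]
carr side [0.536  0.0356 0.0596] [[-0.3, -0.9], [-0.3, -1.5], [0.2, 1.1], [0.4, 0.5]]
carr None [0.5348 0.041  0.0499] [[-0.6, -0.2], [1.4, -0.1], [-0.2, -0.5], [0.9, 0.1], [1.4, -0.3], [0.6, -0.5], [0.1, 0.0], [0.3, -0.1], [0.4, 2.8], [0.6, 2.1]]
```

View pics/t4.png

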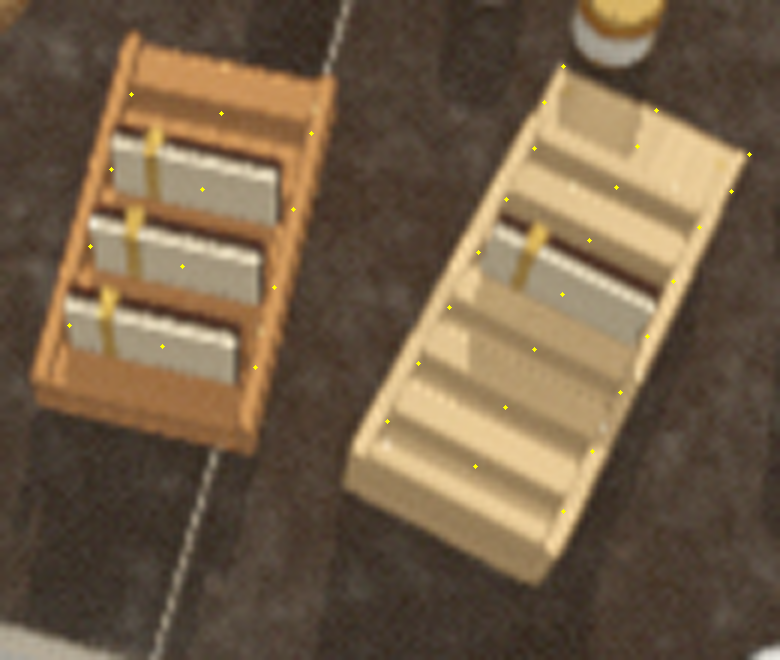

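View pics/s4.png

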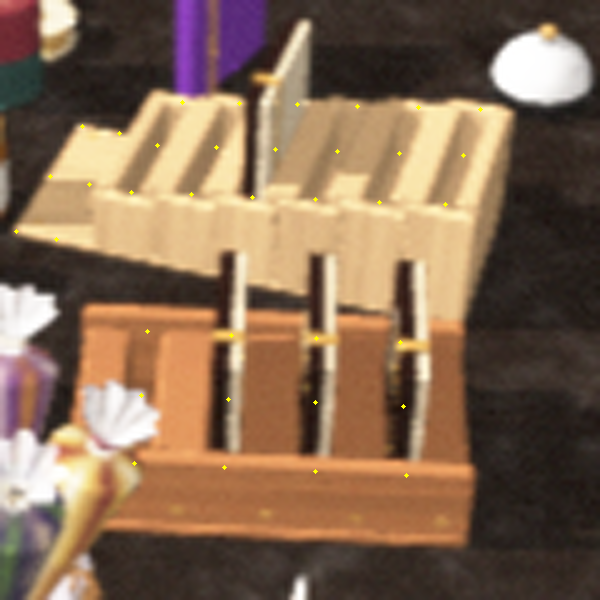

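```bash
cat >> h.py <<'E'
RK=(.5280,-.1820,-.209); CA=(.534,.0420,.050)
def W(p,q): c,s=np.cos(p[2]),np.sin(p[2]);x,y,z=np.array(q)/1000;return np.array([p[0]+c*x-s*y,p[1]+s*x+c*y,z])
def L(p,w): c,s=np.cos(p[2]),np.sin(p[2]);d=np.array(w[:2])-p[:2];return np.array([c*d[0]+s*d[1],-s*d[0]+c*d[1]])*1000
def go(xyz,jaw=None,yawonly=True):
    """deltas in tool units to TCP xyz, jaw dir angle (rad), tool down"""
    from scipy.spatial.transform import Rotation as Ro
    s=r.get_state();R0=Ro.from_quat(s['eef_rot']);p=s['tool_pos']
    if jaw is None: R1=R0
    else:
        y=np.array([np.cos(jaw),np.sin(jaw),0]);z=np.array([0,0,-1.]);R1=Ro.from_matrix(np.stack([np.cross(y,z),y,z],1))
    d=R0.inv().apply(np.array(xyz)-p)/.06; a=(R0.inv()*R1).as_rotvec(degrees=True)/6
    print('d',d.round(3),'a',a.round(2),'rows',max(np.linalg.norm(d)*60/62.5,np.linalg.norm(a)*6/10.7).round(1))
def st():
    s=r.get_state();R=__import__('scipy.spatial.transform',fromlist=['x']).Rotation.from_quat(s['eef_rot']).as_matrix()
    print('t',round(s['clock'],2),'p',s['tool_pos'].round(4),'jaw',np.arctan2(R[1,1],R[0,1]).round(4),'zax',R[:,2].round(3),'F',s['contact_force'].round(1),'op',(s['opening']*88.1).round(1));return s
E
python3 - <<'E'
from h import *
T=lambda x,y:(325+x/7-.43,175+y/7-.43)
T3=lambda x,y:(275+x/8-.43,170+y/8-.43)
b=atz('top',*T(328,270),.138);print(b,L(RK,b))
for q in((262,201),(235,308),(203,413)):
    b=atz('top',*T3(*q),.118);print(b,L(CA,b))
p=W(RK,(21,0,110));print(p)
P=cloud('top',np.load('pics/top0.npy'))
for n,(u,v) in dict(cream_rackbox=(325+330//7,175+262//7)).items(): print(n,P[v,u])
st();go((.40,.25,.30));go((.5436,-.1854,.30),-.209)
# card
for q in ((253,202),(247,198),(261,201),(253,206)): print(q,P[q[1],q[0]].round(4))
# points above .12 near path
m=(P[...,2]>.2)&(P[...,2]<.6)&(P[...,0]>.3);print(P[m][:,:2].min(0) if m.any() else None,P[m].max(0) if m.any() else 0,m.sum())
E
```

```text
[ 0.54630946 -0.18873457  0.138     ] [19.3083281 -2.789138 ]
[0.55821609 0.04404811 0.118     ] [24.2881872   0.83524689]
[0.50666357 0.04126027 0.118     ] [-27.33923593   0.62744361]
[0.45673326 0.04088154 0.118     ] [-77.22607409   2.74466552]
[ 0.54854302 -0.18635712  0.11      ]
cream_rackbox [ 0.5524976  -0.18998394  0.13368542]Traceback (most recent call last):
  File "<stdin>", line 10, in <module>
  File "h.py", line 37, in st
    print('t',round(s['clock'],2),'p',s['tool_pos'].round(4),'jaw',np.arctan2(R[1,1],R[0,1]).round(4),'zax',R[:,2].round(3),'F',s['contact_force'].round(1),'op',(s['opening']*88.1).round(1));return s
                                                                                                                                                                 ^^^^^^^^^^^^^^^^^^^^^^^^^
AttributeError: 'float' object has no attribute 'round'
```

Candidates (top px): box standing in the rack (372,213) is the leftover; carrier boxes (308,195), (304,208), (300,221) are new; the purple look-alikes (422,220) and (218,151) are to be left alone. The crops already showed cream/brown boxes with a gold band.

```bash
sed -i "s/(s\['opening'\]\*88.1).round(1)/round(s['opening']*88.1,1)/" h.py
python3 - <<'E'
from h import *
P=cloud('top',np.load('pics/top0.npy'))
st();go((.40,.25,.30));go((.5475,-.1875,.28),-.209)
for q in ((253,202),(247,198),(261,201),(253,206)): print(q,P[q[1],q[0]].round(4))
m=(P[...,2]>.15)&(P[...,2]<.6)&(P[...,0]>.35);m[:,:190]=0
v,u=np.where(m);print(list(zip(u,v,P[m].round(2).tolist()))[::max(1,len(u)//15)])
E
```

```text
t 0.1 p [0.2477 0.5732 0.2351] jaw 1.1631 zax [-0.001 -0.002 -1.   ] F [ 0.5  0.4 -0.6] op 88.1
d [-4.467 -3.941 -1.075] a [0. 0. 0.] rows 5.8
d [-9.615 -9.659 -0.732] a [-1.00e-02  1.00e-02  1.31e+01] rows 13.1
(253, 202) [0.513  0.2493 0.0076]
(247, 198) [0.5064 0.2628 0.0574]
(261, 201) [0.5264 0.222  0.0043]
(253, 206) [0.4995 0.2456 0.0011]
[(np.int64(455), np.int64(0), [1.58, -0.32, 0.16]), (np.int64(571), np.int64(5), [1.69, -0.8, 0.15]), (np.int64(532), np.int64(14), [1.58, -0.64, 0.16]), (np.int64(242), np.int64(128), [0.71, 0.33, 0.19]), (np.int64(286), np.int64(138), [0.72, 0.17, 0.2]), (np.int64(277), np.int64(153), [0.64, 0.17, 0.22]), (np.int64(487), np.int64(240), [0.55, -0.57, 0.17]), (np.int64(473), np.int64(250), [0.51, -0.53, 0.16]), (np.int64(490), np.int64(258), [0.49, -0.58, 0.17]), (np.int64(508), np.int64(266), [0.48, -0.64, 0.17]), (np.int64(624), np.int64(274), [0.56, -1.0, 0.16]), (np.int64(492), np.int64(281), [0.42, -0.61, 0.15]), (np.int64(632), np.int64(289), [0.52, -1.02, 0.17]), (np.int64(627), np.int64(299), [0.48, -1.0, 0.18]), (np.int64(617), np.int64(310), [0.44, -0.98, 0.16]), (np.int64(636), np.int64(325), [0.41, -1.05, 0.15])]
```

Request:
servo_tool --deltas '[{"dz": -1.0},{"dx": -2.2,"dy": -2,"dz": -1.0,"az": 3,"hand": 36},{"dx": -4.4,"dy": -4,"dz": -1.0,"az": 6,"hand": 36},{"dx": -4.4,"dy": -4,"dz": -1.0,"az": 6,"hand": 36},{"dx": -6.2,"dy": -6.0,"dz": -1.0,"az": 9,"hand": 36},{"dx": -8,"dy": -8,"dz": -1.0,"az": 11,"hand": 36},{"dx": -9.6,"dy": -9.6,"dz": -1.0,"az": 13.1,"hand": 36},{"dx": -9.6,"dy": -9.6,"dz": -1.0,"az": 13.1,"hand": 36},{"dx": -9.6,"dy": -9.6,"dz": -1.0,"az": 13.1,"hand": 36},{"dx": -9.6,"dy": -9.6,"dz": -1.0,"az": 13.1,"hand": 36}]' --newtons 20

```text
schema error: expected keys dx, dy, dz, ax, ay, az, hand
```

Request:
servo_tool --deltas '[{"dx": 0,"dy": 0,"dz": -1.0,"ax": 0,"ay": 0,"az": 0,"hand": 36},{"dx": -2.2,"dy": -2,"dz": -1.0,"ax": 0,"ay": 0,"az": 3,"hand": 36},{"dx": -4.4,"dy": -4,"dz": -1.0,"ax": 0,"ay": 0,"az": 6,"hand": 36},{"dx": -4.4,"dy": -4,"dz": -1.0,"ax": 0,"ay": 0,"az": 6,"hand": 36},{"dx": -6.2,"dy": -6,"dz": -1.0,"ax": 0,"ay": 0,"az": 9,"hand": 36},{"dx": -8,"dy": -8,"dz": -1.0,"ax": 0,"ay": 0,"az": 11,"hand": 36},{"dx": -9.6,"dy": -9.6,"dz": -1.0,"ax": 0,"ay": 0,"az": 13.1,"hand": 36},{"dx": -9.6,"dy": -9.6,"dz": -1.0,"ax": 0,"ay": 0,"az": 13.1,"hand": 36},{"dx": -9.6,"dy": -9.6,"dz": -1.0,"ax": 0,"ay": 0,"az": 13.1,"hand": 36},{"dx": -9.6,"dy": -9.6,"dz": -1.0,"ax": 0,"ay": 0,"az": 13.1,"hand": 36}]' --newtons 20

```text
clock: 1.35
tool_pos: [0.459, 0.0508, 0.2957]
eef_rot: [0.777, 0.63, 0.0, -0.0]
contact_force: [0.9, -1.1, 0.2]
opening: 0.408
```

Run:
```python
from h import *
s=st();print(s['q'].round(2));go((.5475,-.1875,.119),-.209);go((.5475,-.1875,.20),-.209)
```

```text
t 1.35 p [0.459  0.0508 0.2957] jaw -0.2087 zax [-0.  0. -1.] F [ 0.9 -1.1  0.2] op 36.0
[-0.34  0.4   0.19  1.97 -0.1   0.79 -0.3 ]
d [-3.581  2.266  2.945] a [-0. -0.  0.] rows 5.0
d [-3.581  2.266  1.595] a [-0. -0.  0.] rows 4.3
```

Request:
servo_tool --deltas '[{"dx": -1.2,"dy": 0.75,"dz": 0,"ax": 0,"ay": 0,"az": 0,"hand": 36},{"dx": -2.4,"dy": 1.5,"dz": 0,"ax": 0,"ay": 0,"az": 0,"hand": 36},{"dx": -3.58,"dy": 2.27,"dz": 0,"ax": 0,"ay": 0,"az": 0,"hand": 36},{"dx": -3.58,"dy": 2.27,"dz": 0.5,"ax": 0,"ay": 0,"az": 0,"hand": 36},{"dx": -3.58,"dy": 2.27,"dz": 1.0,"ax": 0,"ay": 0,"az": 0,"hand": 36},{"dx": -3.58,"dy": 2.27,"dz": 1.6,"ax": 0,"ay": 0,"az": 0,"hand": 36},{"dx": -3.58,"dy": 2.27,"dz": 1.6,"ax": 0,"ay": 0,"az": 0,"hand": 36}]'

```text
clock: 2.22
tool_pos: [0.5452, -0.1851, 0.1972]
eef_rot: [0.777, 0.63, -0.002, -0.003]
contact_force: [0.2, -0.7, 0.0]
opening: 0.411
```

Run:
```python
from h import *
s=st();go((.5475,-.1875,.119),-.209)
p,d=eyes.snapshot('side');p=np.ascontiguousarray(p[:,:,::-1]);crop('side',p,270,410,90,240,5,'pics/s5.png')
p,d=eyes.snapshot('top');p=np.ascontiguousarray(p[:,:,::-1]);crop('top',p,270,430,150,280,5,'pics/t5.png')
```

```text
t 2.23 p [ 0.5452 -0.1851  0.1972] jaw -0.2089 zax [-0.007  0.002 -1.   ] F [ 0.2 -0.7  0. ] op 36.2
d [-0.033  0.054  1.304] a [-0.07 -0.01  0.  ] rows 1.3
```

View pics/s5.png

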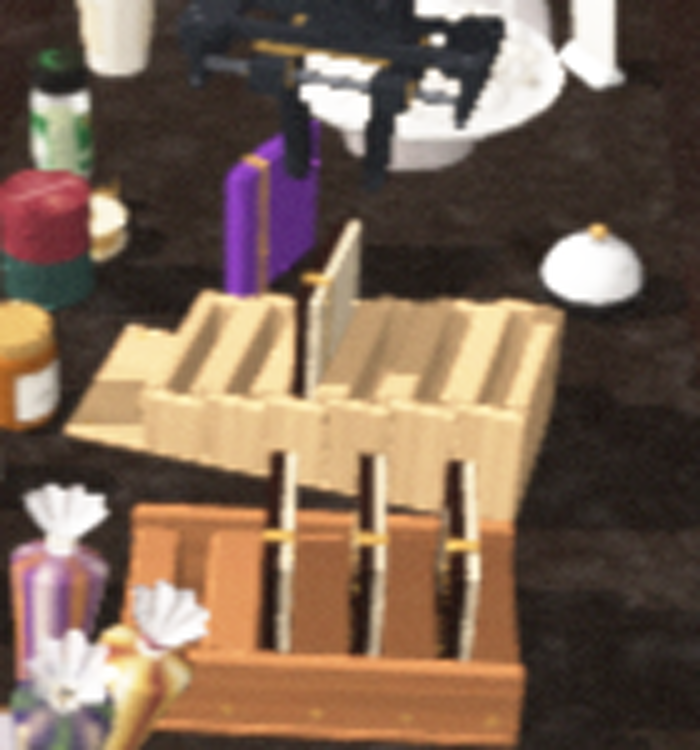

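The fingers, (297,170) and (375,180) in the crop, straddle the box top at (340,240), so I descend.

Request:
servo_tool --deltas '[{"dx": 0,"dy": 0,"dz": 0.4,"ax": 0,"ay": 0,"az": 0,"hand": 36},{"dx": 0,"dy": 0,"dz": 0.8,"ax": 0,"ay": 0,"az": 0,"hand": 36},{"dx": 0,"dy": 0,"dz": 1.3,"ax": 0,"ay": 0,"az": 0,"hand": 36},{"dx": 0,"dy": 0,"dz": 1.3,"ax": 0,"ay": 0,"az": 0,"hand": 36},{"dx": 0,"dy": 0,"dz": 1.3,"ax": 0,"ay": 0,"az": 0,"hand": 36}]'

```text
clock: 2.95
tool_pos: [0.5487, -0.1861, 0.1237]
eef_rot: [0.777, 0.63, 0.001, 0.001]
contact_force: [-0.4, -0.9, 0.8]
opening: 0.409
```

Run:
```python
from h import *
s=st();go((.5475,-.1875,.119),-.209);print(L(RK,s['tool_pos']))
p,d=eyes.snapshot('side');p=np.ascontiguousarray(p[:,:,::-1]);crop('side',p,290,390,120,210,7,'pics/s6.png')
```

```text
t 2.95 p [ 0.5487 -0.1861  0.1237] jaw -0.2086 zax [ 0.003 -0.001 -1.   ] F [-0.4 -0.9  0.8] op 36.0
d [-0.026 -0.015  0.078] a [0.03 0.   0.  ] rows 0.1
[21.11379292  0.24189219]
```

View pics/s6.png

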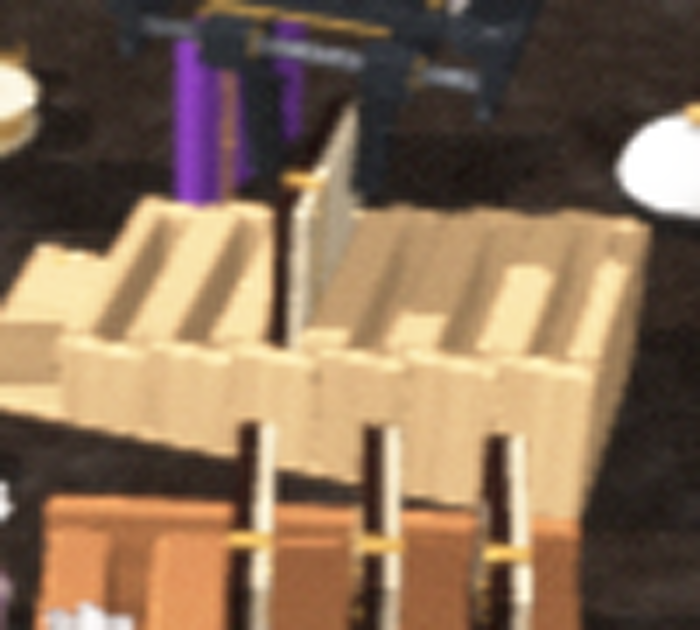

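Request:
servo_tool --deltas '[{"dx": 0,"dy": 0,"dz": 0.08,"ax": 0,"ay": 0,"az": 0,"hand": 36},{"dx": 0,"dy": 0,"dz": 0.08,"ax": 0,"ay": 0,"az": 0,"hand": 26},{"dx": 0,"dy": 0,"dz": 0.08,"ax": 0,"ay": 0,"az": 0,"hand": 18},{"dx": 0,"dy": 0,"dz": 0.08,"ax": 0,"ay": 0,"az": 0,"hand": 10},{"dx": 0,"dy": 0,"dz": 0.08,"ax": 0,"ay": 0,"az": 0,"hand": 10},{"dx": 0,"dy": 0,"dz": 0.08,"ax": 0,"ay": 0,"az": 0,"hand": 10}]' --newtons 20

```text
clock: 3.75
tool_pos: [0.5475, -0.1859, 0.1171]
eef_rot: [0.777, 0.63, 0.0, 0.0]
contact_force: [1.0, -0.1, 1.9]
opening: 0.179
```

Run:
```python
from h import *
s=st();print(L(RK,s['tool_pos']))
```

```text
t 3.75 p [ 0.5475 -0.1859  0.1171] jaw -0.2088 zax [ 0.  0. -1.] F [ 1.  -0.1  1.9] op 15.8
[19.87456001  0.26649469]
```

Request:
servo_tool --deltas '[{"dx": 0,"dy": 0,"dz": -0.3,"ax": 0,"ay": 0,"az": 0,"hand": 10},{"dx": 0,"dy": 0,"dz": -0.7,"ax": 0,"ay": 0,"az": 0,"hand": 10},{"dx": 0,"dy": 0,"dz": -1.2,"ax": 0,"ay": 0,"az": 0,"hand": 10},{"dx": 0,"dy": 0,"dz": -1.4,"ax": 0,"ay": 0,"az": 0,"hand": 10},{"dx": 0,"dy": 0.4,"dz": -1.4,"ax": 0,"ay": 0,"az": 0,"hand": 10},{"dx": 0,"dy": 0.9,"dz": -1.4,"ax": 0,"ay": 0,"az": 0,"hand": 10},{"dx": 0,"dy": 1.4,"dz": -1.4,"ax": 0,"ay": 0,"az": 0,"hand": 10},{"dx": 0,"dy": 1.4,"dz": -1.4,"ax": 0,"ay": 0,"az": 0,"hand": 10},{"dx": 0,"dy": 1.4,"dz": -1.4,"ax": 0,"ay": 0,"az": 0,"hand": 10}]'

```text
clock: 4.88
tool_pos: [0.6282, -0.203, 0.1999]
eef_rot: [0.777, 0.63, -0.001, -0.001]
contact_force: [-0.3, -0.0, -1.7]
opening: 0.182
```

Run:
```python
from h import *
s=st();print(L(RK,s['tool_pos']))
c=L(RK,s['tool_pos']);zb=s['tool_pos'][2]-.1171+.028
D=[W(RK,(c[0]+dx,y,1000*(zb+z))) for dx in(-8,8) for y in(-52,52) for z in(0,.11)]
D+=[W(RK,(105,y,52)) for y in(-56,56)]
for n,a in(('side',(280,390,100,200)),('top',(330,420,150,250))):
    p,d=eyes.snapshot(n);p=np.ascontiguousarray(p[:,:,::-1]);crop(n,p,*a,6,f'pics/{n}7.png',D)
```

```text
t 4.88 p [ 0.6282 -0.203   0.1999] jaw -0.2089 zax [-0.003  0.001 -1.   ] F [-0.3 -0.  -1.7] op 16.0
[102.35479267   0.27237745]
```

View pics/side7.png

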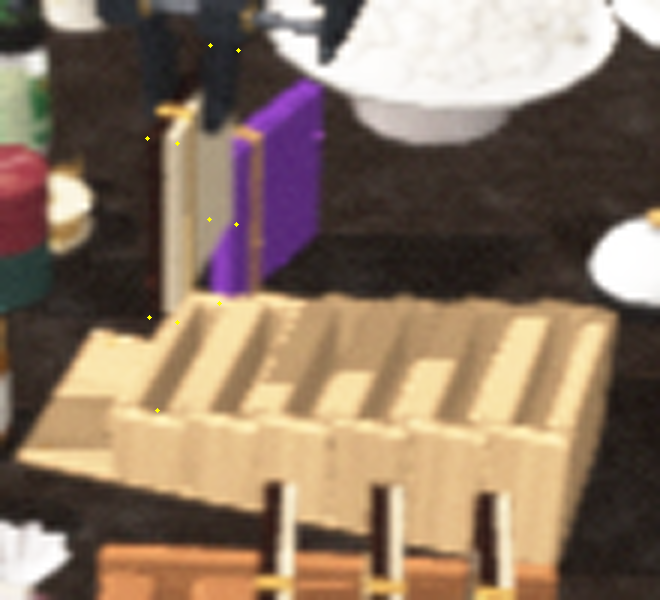

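View pics/top7.png

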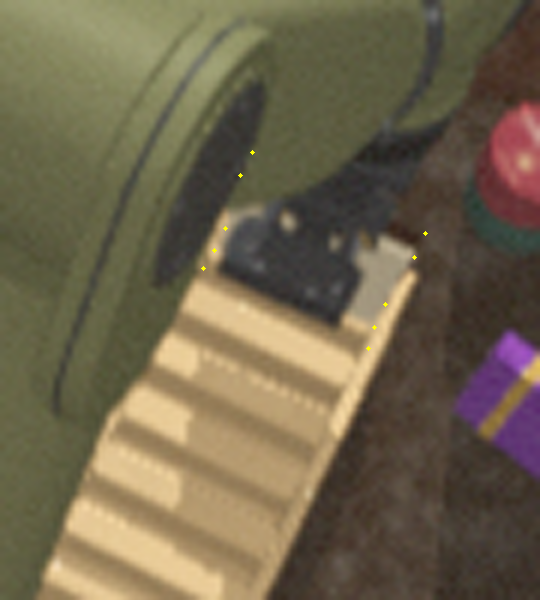

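Request:
servo_tool --deltas '[{"dx": 0.03,"dy": 0.03,"dz": 0.3,"ax": 0,"ay": 0,"az": 0,"hand": 10},{"dx": 0.03,"dy": 0.03,"dz": 0.6,"ax": 0,"ay": 0,"az": 0,"hand": 10},{"dx": 0.03,"dy": 0.03,"dz": 0.75,"ax": 0,"ay": 0,"az": 0,"hand": 10},{"dx": 0.03,"dy": 0.03,"dz": 0.75,"ax": 0,"ay": 0,"az": 0,"hand": 10},{"dx": 0.03,"dy": 0.03,"dz": 0.75,"ax": 0,"ay": 0,"az": 0,"hand": 10}]'

```text
clock: 5.6
tool_pos: [0.632, -0.2021, 0.1563]
eef_rot: [0.777, 0.63, 0.0, 0.0]
contact_force: [-0.8, 0.3, -1.7]
opening: 0.178
```

Run:
```python
from h import *
s=st();print(L(RK,s['tool_pos']))
for n,a in(('side',(290,360,120,200)),):
    p,d=eyes.snapshot(n);p=np.ascontiguousarray(p[:,:,::-1]);crop(n,p,*a,9,f'pics/{n}8.png')
```

```text
t 5.6 p [ 0.632  -0.2021  0.1563] jaw -0.209 zax [ 0.001 -0.    -1.   ] F [-0.8  0.3 -1.7] op 15.7
[105.95112544   1.92488018]
```

View pics/side8.png

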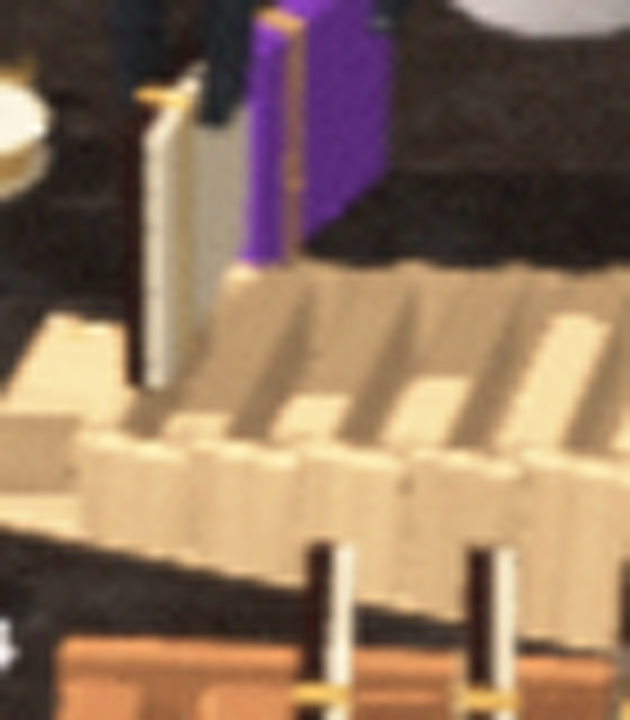

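Request:
servo_tool --deltas '[{"dx": 0,"dy": -0.02,"dz": 0.1,"ax": 0,"ay": 0,"az": 0,"hand": 10},{"dx": 0,"dy": -0.02,"dz": 0.2,"ax": 0,"ay": 0,"az": 0,"hand": 10},{"dx": 0,"dy": -0.02,"dz": 0.3,"ax": 0,"ay": 0,"az": 0,"hand": 10},{"dx": 0,"dy": -0.02,"dz": 0.35,"ax": 0,"ay": 0,"az": 0,"hand": 10},{"dx": 0,"dy": -0.02,"dz": 0.35,"ax": 0,"ay": 0,"az": 0,"hand": 10}]'

```text
clock: 6.28
tool_pos: [0.6304, -0.2015, 0.1346]
eef_rot: [0.777, 0.63, -0.0, -0.0]
contact_force: [0.0, 0.3, -1.6]
opening: 0.179
```

Run:
```python
from h import *
s=st();print(L(RK,s['tool_pos']))
for n,a in(('side',(290,360,120,200)),):
    p,d=eyes.snapshot(n);p=np.ascontiguousarray(p[:,:,::-1]);crop(n,p,*a,9,f'pics/{n}9.png')
```

```text
t 6.28 p [ 0.6304 -0.2015  0.1346] jaw -0.2088 zax [-0.001  0.    -1.   ] F [ 0.   0.3 -1.6] op 15.7
[104.17863051   2.14670282]
```

View pics/side9.png

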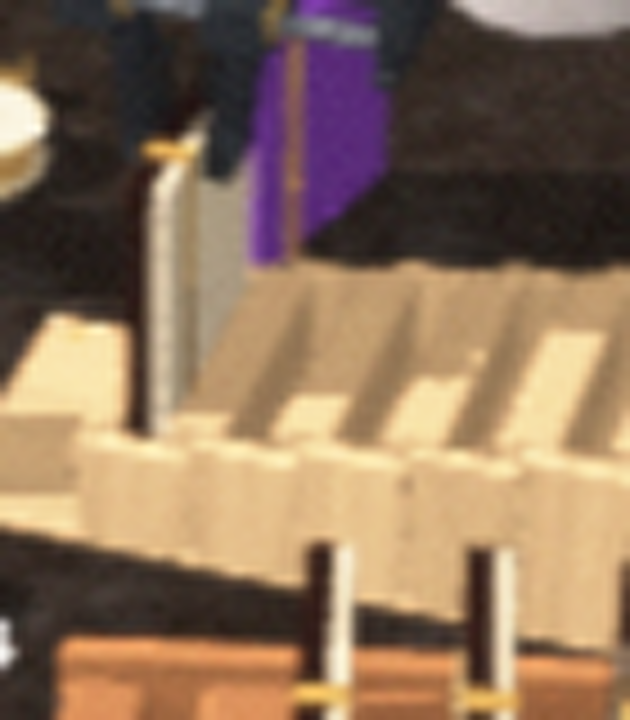

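The box is inside the mouth of slot 1 and there is no contact force, so I continue down.

Request:
servo_tool --deltas '[{"dx": 0,"dy": 0,"dz": 0.1,"ax": 0,"ay": 0,"az": 0,"hand": 10},{"dx": 0,"dy": 0,"dz": 0.2,"ax": 0,"ay": 0,"az": 0,"hand": 10},{"dx": 0,"dy": 0,"dz": 0.3,"ax": 0,"ay": 0,"az": 0,"hand": 10},{"dx": 0,"dy": 0,"dz": 0.4,"ax": 0,"ay": 0,"az": 0,"hand": 10},{"dx": 0,"dy": 0,"dz": 0.5,"ax": 0,"ay": 0,"az": 0,"hand": 10},{"dx": 0,"dy": 0,"dz": 0.55,"ax": 0,"ay": 0,"az": 0,"hand": 10},{"dx": 0,"dy": 0,"dz": 0.57,"ax": 0,"ay": 0,"az": 0,"hand": 10},{"dx": 0,"dy": 0,"dz": 0.57,"ax": 0,"ay": 0,"az": 0,"hand": 10}]'

```text
clock: 7.32
tool_pos: [0.6307, -0.2015, 0.1011]
eef_rot: [0.777, 0.63, 0.0, 0.0]
contact_force: [-0.4, 0.0, 0.7]
opening: 0.183
```

Run:
```python
from h import *
s=st();print(L(RK,s['tool_pos']))
```

```text
t 7.33 p [ 0.6307 -0.2015  0.1011] jaw -0.2088 zax [ 0.  0. -1.] F [-0.4  0.   0.7] op 16.1
[104.4787155    2.18086046]
```

Request:
servo_tool --deltas '[{"dx": 0,"dy": 0,"dz": 0,"ax": 0,"ay": 0,"az": 0,"hand": 30},{"dx": 0,"dy": 0,"dz": 0,"ax": 0,"ay": 0,"az": 0,"hand": 34},{"dx": 0,"dy": 0,"dz": 0,"ax": 0,"ay": 0,"az": 0,"hand": 34},{"dx": 0,"dy": 0,"dz": -0.4,"ax": 0,"ay": 0,"az": 0,"hand": 34},{"dx": 0,"dy": 0,"dz": -0.9,"ax": 0,"ay": 0,"az": 0,"hand": 34},{"dx": 0,"dy": 0,"dz": -1.6,"ax": 0,"ay": 0,"az": 0,"hand": 34},{"dx": 0,"dy": 0,"dz": -2.1,"ax": 0,"ay": 0,"az": 0,"hand": 34},{"dx": 0,"dy": 0,"dz": -2.1,"ax": 0,"ay": 0,"az": 0,"hand": 34}]'

```text
clock: 8.32
tool_pos: [0.6321, -0.2023, 0.2295]
eef_rot: [0.777, 0.63, 0.002, 0.002]
contact_force: [-0.2, -1.3, -0.0]
opening: 0.38
```

Run:
```python
from h import *
s=st();q=W(CA,(26,0.5,0));go((q[0],q[1],.21),CA[2])
for n,a in(('side',(280,400,110,240)),('top',(270,420,150,270))):
    p,d=eyes.snapshot(n);p=np.ascontiguousarray(p[:,:,::-1]);crop(n,p,*a,5,f'pics/{n}10.png')
```

```text
t 8.32 p [ 0.6321 -0.2023  0.2295] jaw -0.209 zax [ 0.006 -0.002 -1.   ] F [-0.2 -1.3 -0. ] op 33.5
d [ 3.763 -2.03   0.311] a [ 0.05  0.01 -2.47] rows 4.1
```

View pics/side10.png

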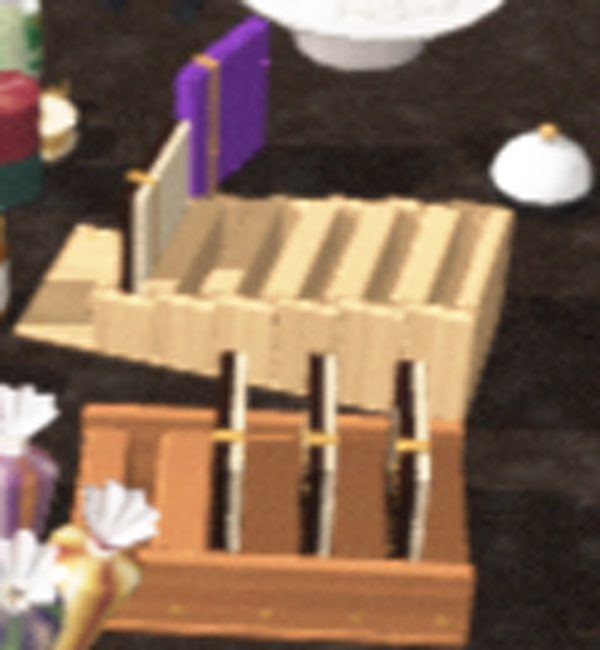

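View pics/top10.png

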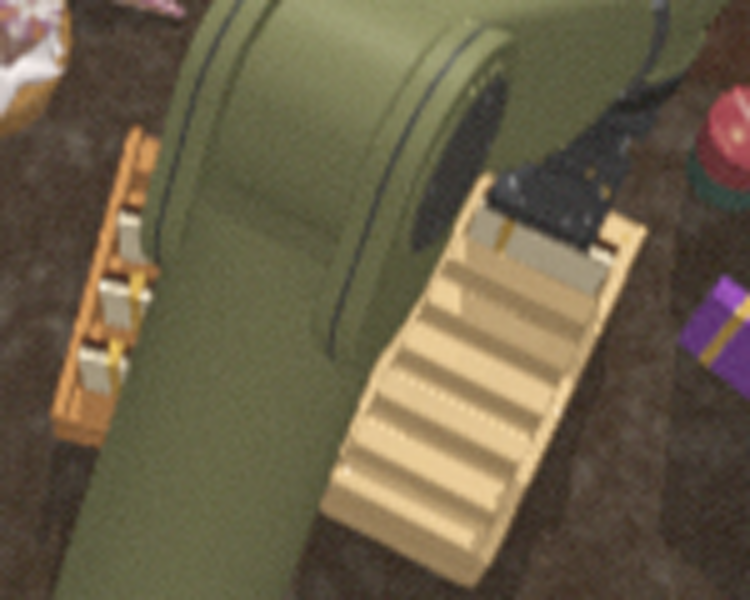

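The leftover box sits home in slot 1 and the carrier has not moved. Next is the front new box.

Request:
servo_tool --deltas '[{"dx": 0.9,"dy": -0.5,"dz": 0.1,"ax": 0,"ay": 0,"az": -0.6,"hand": 34},{"dx": 1.8,"dy": -1.0,"dz": 0.2,"ax": 0,"ay": 0,"az": -1.2,"hand": 34},{"dx": 2.8,"dy": -1.5,"dz": 0.3,"ax": 0,"ay": 0,"az": -1.9,"hand": 34},{"dx": 3.76,"dy": -2.05,"dz": 0.3,"ax": 0,"ay": 0,"az": -2.47,"hand": 34},{"dx": 3.76,"dy": -2.05,"dz": 0.3,"ax": 0,"ay": 0,"az": -2.47,"hand": 34},{"dx": 3.76,"dy": -2.05,"dz": 0.3,"ax": 0,"ay": 0,"az": -2.47,"hand": 34},{"dx": 3.76,"dy": -2.05,"dz": 0.3,"ax": 0,"ay": 0,"az": -2.47,"hand": 34}]'

```text
clock: 9.3
tool_pos: [0.5573, 0.0421, 0.2084]
eef_rot: [0.691, 0.723, -0.001, 0.0]
contact_force: [-0.0, 0.2, 1.0]
opening: 0.388
```

Run:
```python
from h import *
s=st();print(L(CA,s['tool_pos']));q=W(CA,(25.5,0.5,0));go((q[0],q[1],.098),CA[2])
for n,a in(('side',(280,400,110,240)),):
    p,d=eyes.snapshot(n);p=np.ascontiguousarray(p[:,:,::-1]);crop(n,p,*a,5,f'pics/{n}11.png')
```

```text
t 9.3 p [0.5573 0.0421 0.2084] jaw 0.0464 zax [-0.    -0.002 -1.   ] F [-0.   0.2  1. ] op 34.2
[23.24983321 -1.05499346]
d [0.029 0.038 1.84 ] a [-0.    0.02 -0.03] rows 1.8
```

View pics/side11.png

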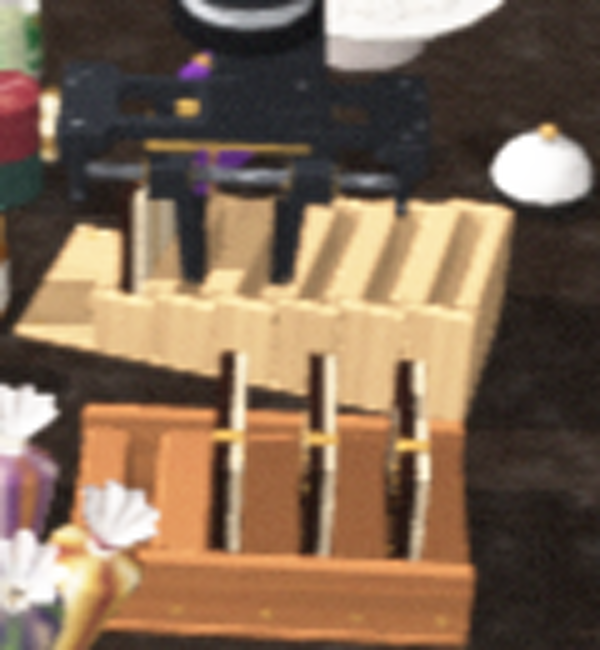

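Request:
servo_tool --deltas '[{"dx": 0.03,"dy": 0.02,"dz": 0.4,"ax": 0,"ay": 0,"az": 0,"hand": 34},{"dx": 0.03,"dy": 0.02,"dz": 0.9,"ax": 0,"ay": 0,"az": 0,"hand": 34},{"dx": 0.03,"dy": 0.02,"dz": 1.3,"ax": 0,"ay": 0,"az": 0,"hand": 34},{"dx": 0.03,"dy": 0.02,"dz": 1.7,"ax": 0,"ay": 0,"az": 0,"hand": 34},{"dx": 0.03,"dy": 0.02,"dz": 1.84,"ax": 0,"ay": 0,"az": 0,"hand": 34},{"dx": 0.03,"dy": 0.02,"dz": 1.84,"ax": 0,"ay": 0,"az": 0,"hand": 26},{"dx": 0.03,"dy": 0.02,"dz": 1.84,"ax": 0,"ay": 0,"az": 0,"hand": 10},{"dx": 0.03,"dy": 0.02,"dz": 1.84,"ax": 0,"ay": 0,"az": 0,"hand": 10},{"dx": 0.03,"dy": 0.02,"dz": 1.84,"ax": 0,"ay": 0,"az": 0,"hand": 10},{"dx": 0.03,"dy": 0.02,"dz": 1.84,"ax": 0,"ay": 0,"az": 0,"hand": 10}]'

```text
clock: 10.6
tool_pos: [0.5589, 0.0463, 0.0993]
eef_rot: [0.689, 0.724, 0.001, 0.001]
contact_force: [-0.6, -0.8, 6.5]
opening: 0.181
```

Run:
```python
from h import *
s=st();print(L(CA,s['tool_pos']))
```

```text
t 10.6 p [0.5589 0.0463 0.0993] jaw 0.0496 zax [ 0.002 -0.    -1.   ] F [-0.6 -0.8  6.5] op 15.9
[25.09600667  3.00347091]
```

Request:
servo_tool --deltas '[{"dx": 0,"dy": 0,"dz": -0.3,"ax": 0,"ay": 0,"az": 0,"hand": 10},{"dx": 0,"dy": 0,"dz": -0.6,"ax": 0,"ay": 0,"az": 0,"hand": 10},{"dx": 0,"dy": 0,"dz": -1.0,"ax": 0,"ay": 0,"az": 0,"hand": 10},{"dx": 0,"dy": 0,"dz": -1.5,"ax": 0,"ay": 0,"az": 0,"hand": 10},{"dx": 0,"dy": 0,"dz": -2.1,"ax": 0,"ay": 0,"az": 0,"hand": 10},{"dx": 0,"dy": 0,"dz": -2.1,"ax": 0,"ay": 0,"az": 0,"hand": 10},{"dx": 0,"dy": 0,"dz": -2.1,"ax": 0,"ay": 0,"az": 0,"hand": 10}]'

```text
clock: 11.48
tool_pos: [0.5569, 0.0466, 0.2233]
eef_rot: [0.689, 0.725, -0.001, -0.001]
contact_force: [-0.4, 0.4, -2.9]
opening: 0.182
```

Run:
```python
from h import *
s=st();q=W(RK,(62.5,1.5,0));go((q[0],q[1],.225),RK[2])
c=L(CA,s['tool_pos']);zb=s['tool_pos'][2]-.0913
D=[W(CA,(c[0]+dx,c[1]-2+y,1000*(zb+z))) for dx in(-8,8) for y in(-52,52) for z in(0,.11)]
for n,a in(('side',(280,400,110,240)),):
    p,d=eyes.snapshot(n);p=np.ascontiguousarray(p[:,:,::-1]);crop(n,p,*a,5,f'pics/{n}12.png',D)
```

```text
t 11.47 p [0.5569 0.0466 0.2233] jaw 0.0502 zax [-0.003  0.    -1.   ] F [-0.4  0.4 -2.9] op 16.0
d [-4.025  0.341 -0.03 ] a [-0.02  0.    2.48] rows 3.9
```

View pics/side12.png

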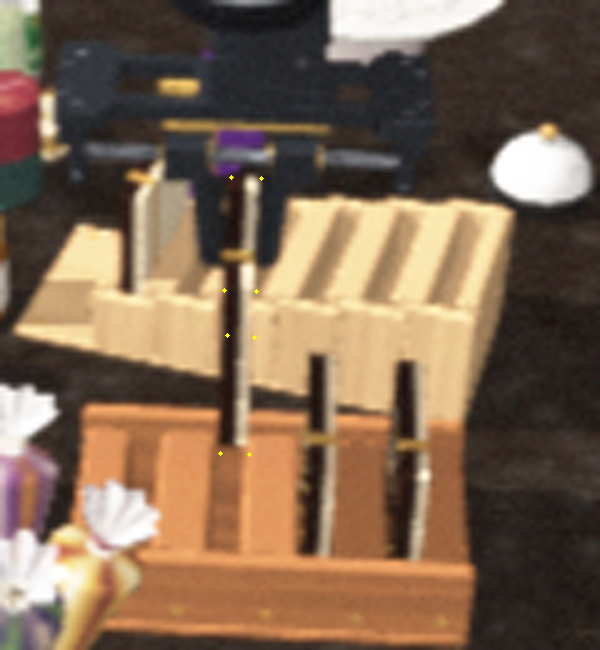

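Request:
servo_tool --deltas '[{"dx": -1,"dy": 0.1,"dz": 0,"ax": 0,"ay": 0,"az": 0.6,"hand": 10},{"dx": -2,"dy": 0.15,"dz": 0,"ax": 0,"ay": 0,"az": 1.2,"hand": 10},{"dx": -3,"dy": 0.25,"dz": 0,"ax": 0,"ay": 0,"az": 1.8,"hand": 10},{"dx": -4.02,"dy": 0.34,"dz": 0,"ax": 0,"ay": 0,"az": 2.48,"hand": 10},{"dx": -4.02,"dy": 0.34,"dz": 0,"ax": 0,"ay": 0,"az": 2.48,"hand": 10},{"dx": -4.02,"dy": 0.34,"dz": 0,"ax": 0,"ay": 0,"az": 2.48,"hand": 10},{"dx": -4.02,"dy": 0.34,"dz": 0,"ax": 0,"ay": 0,"az": 2.48,"hand": 10},{"dx": -4.02,"dy": 0.34,"dz": 0,"ax": 0,"ay": 0,"az": 2.48,"hand": 10}]'

```text
clock: 12.52
tool_pos: [0.5906, -0.1916, 0.2242]
eef_rot: [0.776, 0.63, 0.0, -0.001]
contact_force: [0.7, 0.3, -1.8]
opening: 0.176
```

Run:
```python
from h import *
s=st();print(L(RK,s['tool_pos']));q=W(RK,(62.4,1.5,0));go((q[0],q[1],.16),RK[2])
for n,a in(('side',(280,400,110,240)),):
    p,d=eyes.snapshot(n);p=np.ascontiguousarray(p[:,:,::-1]);crop(n,p,*a,5,f'pics/{n}13.png')
```

```text
t 12.53 p [ 0.5906 -0.1916  0.2242] jaw -0.2072 zax [-0.     0.001 -1.   ] F [ 0.7  0.3 -1.8] op 15.5
[63.21781189  3.59138317]
d [-0.036 -0.013  1.069] a [-0.01 -0.01  0.02] rows 1.0
```

View pics/side13.png

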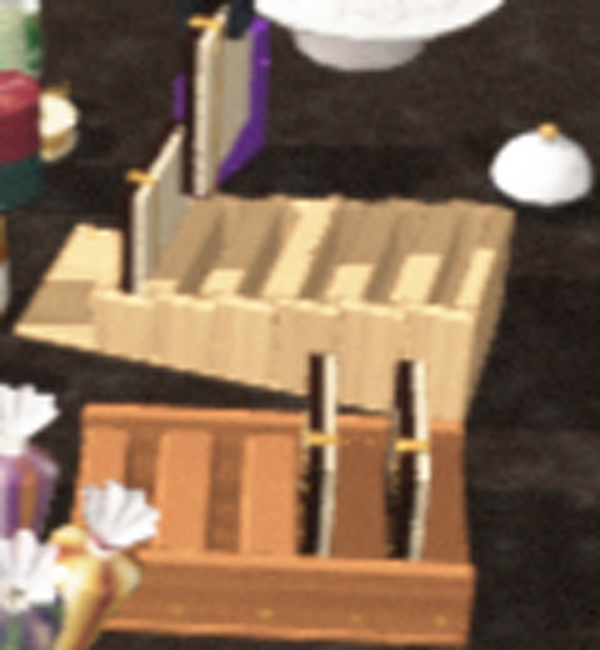

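Request:
servo_tool --deltas '[{"dx": -0.03,"dy": -0.01,"dz": 0.3,"ax": 0,"ay": 0,"az": 0,"hand": 10},{"dx": -0.03,"dy": -0.01,"dz": 0.7,"ax": 0,"ay": 0,"az": 0,"hand": 10},{"dx": -0.03,"dy": -0.01,"dz": 1.0,"ax": 0,"ay": 0,"az": 0,"hand": 10},{"dx": -0.03,"dy": -0.01,"dz": 1.07,"ax": 0,"ay": 0,"az": 0,"hand": 10},{"dx": -0.03,"dy": -0.01,"dz": 1.07,"ax": 0,"ay": 0,"az": 0,"hand": 10},{"dx": -0.03,"dy": -0.01,"dz": 1.07,"ax": 0,"ay": 0,"az": 0,"hand": 10}]'

```text
clock: 13.32
tool_pos: [0.5902, -0.1952, 0.1611]
eef_rot: [0.777, 0.629, 0.001, 0.001]
contact_force: [0.3, -0.1, -2.8]
opening: 0.177
```

Run:
```python
from h import *
s=st();print(L(RK,s['tool_pos']));q=W(RK,(62.4,1.5,0));go((q[0],q[1],.1113),RK[2])
```

```text
t 13.32 p [ 0.5902 -0.1952  0.1611] jaw -0.2097 zax [ 0.002 -0.    -1.   ] F [ 0.3 -0.1 -2.8] op 15.6
[ 6.35351402e+01 -2.23488607e-04]
d [ 0.025 -0.02   0.83 ] a [ 0.02  0.   -0.01] rows 0.8
```

Request:
servo_tool --deltas '[{"dx": 0.02,"dy": -0.015,"dz": 0.08,"ax": 0,"ay": 0,"az": 0,"hand": 10},{"dx": 0.02,"dy": -0.015,"dz": 0.16,"ax": 0,"ay": 0,"az": 0,"hand": 10},{"dx": 0.02,"dy": -0.015,"dz": 0.24,"ax": 0,"ay": 0,"az": 0,"hand": 10},{"dx": 0.02,"dy": -0.015,"dz": 0.32,"ax": 0,"ay": 0,"az": 0,"hand": 10},{"dx": 0.02,"dy": -0.015,"dz": 0.4,"ax": 0,"ay": 0,"az": 0,"hand": 10},{"dx": 0.02,"dy": -0.015,"dz": 0.4,"ax": 0,"ay": 0,"az": 0,"hand": 10}]'

```text
clock: 14.08
tool_pos: [0.5886, -0.1936, 0.1357]
eef_rot: [0.777, 0.629, -0.0, -0.0]
contact_force: [0.4, 1.1, -2.9]
opening: 0.185
```

Run:
```python
from h import *
s=st();print(L(RK,s['tool_pos']));q=W(RK,(62.4,1.5,0));go((q[0],q[1],.1113),RK[2])
```

```text
t 14.07 p [ 0.5886 -0.1936  0.1357] jaw -0.2098 zax [-0.001  0.    -1.   ] F [ 0.4  1.1 -2.9] op 16.3
[61.72783514  1.24697451]
d [0.004 0.012 0.406] a [-0.01 -0.   -0.01] rows 0.4
```

Request:
servo_tool --deltas '[{"dx": 0,"dy": 0,"dz": 0.1,"ax": 0,"ay": 0,"az": 0,"hand": 10},{"dx": 0,"dy": 0,"dz": 0.2,"ax": 0,"ay": 0,"az": 0,"hand": 10},{"dx": 0,"dy": 0,"dz": 0.3,"ax": 0,"ay": 0,"az": 0,"hand": 10},{"dx": 0,"dy": 0,"dz": 0.38,"ax": 0,"ay": 0,"az": 0,"hand": 10},{"dx": 0,"dy": 0,"dz": 0.42,"ax": 0,"ay": 0,"az": 0,"hand": 10},{"dx": 0,"dy": 0,"dz": 0.42,"ax": 0,"ay": 0,"az": 0,"hand": 10}]'

```text
clock: 14.82
tool_pos: [0.5893, -0.1933, 0.1115]
eef_rot: [0.777, 0.629, 0.0, 0.0]
contact_force: [-0.7, 1.2, 2.8]
opening: 0.179
```

Run:
```python
from h import *
s=st();print(L(RK,s['tool_pos']))
for n,a in(('side',(280,400,110,240)),):
    p,d=eyes.snapshot(n);p=np.ascontiguousarray(p[:,:,::-1]);crop(n,p,*a,5,f'pics/{n}14.png')
```

```text
t 14.82 p [ 0.5893 -0.1933  0.1115] jaw -0.2097 zax [ 0.001  0.    -1.   ] F [-0.7  1.2  2.8] op 15.8
[62.2758539   1.62832128]
```

View pics/side14.png

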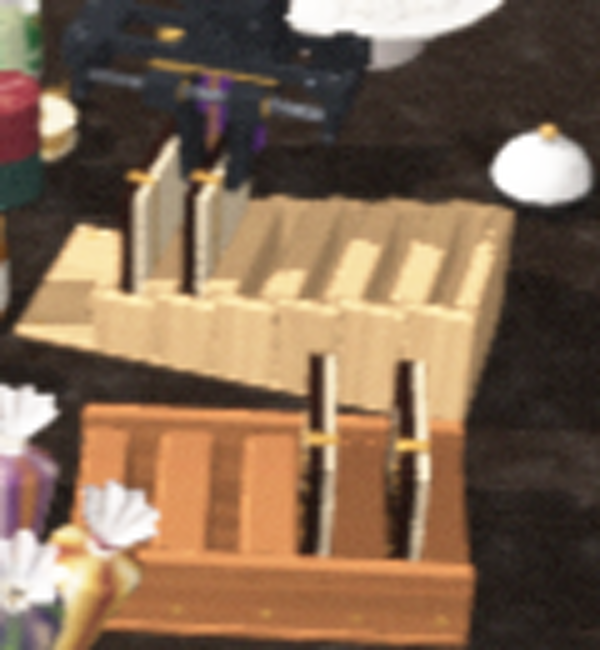

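Floor contact is felt and the box is home in slot 2. I open the gripper narrowly because of the slot 1 neighbour.

Request:
servo_tool --deltas '[{"dx": 0,"dy": 0,"dz": 0,"ax": 0,"ay": 0,"az": 0,"hand": 25},{"dx": 0,"dy": 0,"dz": 0,"ax": 0,"ay": 0,"az": 0,"hand": 25},{"dx": 0,"dy": 0,"dz": 0,"ax": 0,"ay": 0,"az": 0,"hand": 25},{"dx": 0,"dy": 0,"dz": -0.3,"ax": 0,"ay": 0,"az": 0,"hand": 25},{"dx": 0,"dy": 0,"dz": -0.7,"ax": 0,"ay": 0,"az": 0,"hand": 25},{"dx": 0,"dy": 0,"dz": -1.2,"ax": 0,"ay": 0,"az": 0,"hand": 34},{"dx": 0,"dy": 0,"dz": -1.7,"ax": 0,"ay": 0,"az": 0,"hand": 34},{"dx": 0,"dy": 0,"dz": -1.7,"ax": 0,"ay": 0,"az": 0,"hand": 34},{"dx": 0,"dy": 0,"dz": -1.7,"ax": 0,"ay": 0,"az": 0,"hand": 34}]'

```text
clock: 16.0
tool_pos: [0.5886, -0.1935, 0.213]
eef_rot: [0.777, 0.629, -0.0, -0.0]
contact_force: [-1.1, -0.6, -1.1]
opening: 0.386
```

Run:
```python
from h import *
s=st();q=W(CA,(-26.5,0.5,0));go((q[0],q[1],.21),CA[2])
for n,a in(('side',(280,400,110,240)),):
    p,d=eyes.snapshot(n);p=np.ascontiguousarray(p[:,:,::-1]);crop(n,p,*a,5,f'pics/{n}15.png')
```

```text
t 16.0 p [ 0.5886 -0.1935  0.213 ] jaw -0.2098 zax [-0.  0. -1.] F [-1.1 -0.6 -1.1] op 34.0
d [ 3.544 -2.136  0.051] a [-0.   -0.   -2.48] rows 4.0
```

View pics/side15.png

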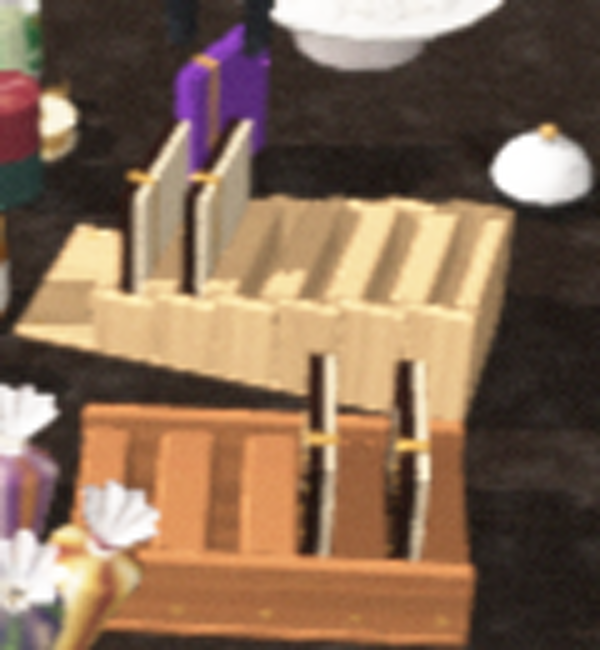

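Slots 1 and 2 are done and the carrier has not moved. Now the middle carrier box.

Request:
servo_tool --deltas '[{"dx": 0.9,"dy": -0.5,"dz": 0,"ax": 0,"ay": 0,"az": -0.6,"hand": 34},{"dx": 1.8,"dy": -1.0,"dz": 0,"ax": 0,"ay": 0,"az": -1.2,"hand": 34},{"dx": 2.7,"dy": -1.6,"dz": 0,"ax": 0,"ay": 0,"az": -1.9,"hand": 34},{"dx": 3.54,"dy": -2.14,"dz": 0,"ax": 0,"ay": 0,"az": -2.48,"hand": 34},{"dx": 3.54,"dy": -2.14,"dz": 0,"ax": 0,"ay": 0,"az": -2.48,"hand": 34},{"dx": 3.54,"dy": -2.14,"dz": 0,"ax": 0,"ay": 0,"az": -2.48,"hand": 34},{"dx": 3.54,"dy": -2.14,"dz": 0,"ax": 0,"ay": 0,"az": -2.48,"hand": 34},{"dx": 3.54,"dy": -2.14,"dz": 0,"ax": 0,"ay": 0,"az": -2.48,"hand": 34}]'

```text
clock: 17.05
tool_pos: [0.5079, 0.0393, 0.2128]
eef_rot: [0.69, 0.724, -0.0, 0.0]
contact_force: [0.6, 0.8, -0.3]
opening: 0.381
```

Run:
```python
from h import *
s=st();print(L(CA,s['tool_pos']));q=W(CA,(-26.8,0.5,0));go((q[0],q[1],.097),CA[2])
for n,a in(('side',(280,400,110,240)),):
    p,d=eyes.snapshot(n);p=np.ascontiguousarray(p[:,:,::-1]);crop(n,p,*a,5,f'pics/{n}16.png')
```

```text
t 17.05 p [0.5079 0.0393 0.2128] jaw 0.0471 zax [-0.    -0.001 -1.   ] F [ 0.6  0.8 -0.3] op 33.6
[-26.24255719  -1.41996711]
d [ 0.033 -0.009  1.931] a [-0.    0.01 -0.03] rows 1.9
```

View pics/side16.png

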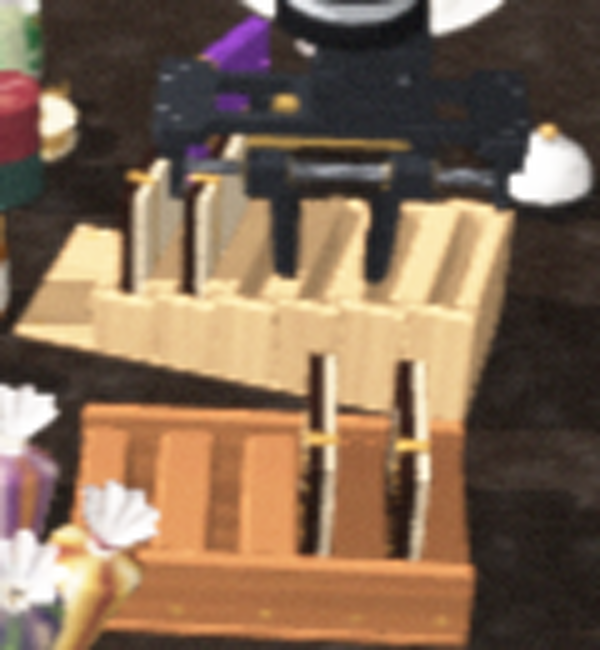

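Request:
servo_tool --deltas '[{"dx": 0.02,"dy": -0.02,"dz": 0.4,"ax": 0,"ay": 0,"az": 0,"hand": 34},{"dx": 0.02,"dy": -0.02,"dz": 0.9,"ax": 0,"ay": 0,"az": 0,"hand": 34},{"dx": 0.02,"dy": -0.02,"dz": 1.3,"ax": 0,"ay": 0,"az": 0,"hand": 34},{"dx": 0.02,"dy": -0.02,"dz": 1.7,"ax": 0,"ay": 0,"az": 0,"hand": 34},{"dx": 0.02,"dy": -0.02,"dz": 1.93,"ax": 0,"ay": 0,"az": 0,"hand": 34},{"dx": 0.02,"dy": -0.02,"dz": 1.93,"ax": 0,"ay": 0,"az": 0,"hand": 26},{"dx": 0.02,"dy": -0.02,"dz": 1.93,"ax": 0,"ay": 0,"az": 0,"hand": 10},{"dx": 0.02,"dy": -0.02,"dz": 1.93,"ax": 0,"ay": 0,"az": 0,"hand": 10},{"dx": 0.02,"dy": -0.02,"dz": 1.93,"ax": 0,"ay": 0,"az": 0,"hand": 10},{"dx": 0.02,"dy": -0.02,"dz": 1.93,"ax": 0,"ay": 0,"az": 0,"hand": 10}]'

```text
clock: 18.35
tool_pos: [0.5069, 0.0419, 0.0979]
eef_rot: [0.689, 0.724, 0.001, 0.001]
contact_force: [0.8, -0.6, 6.9]
opening: 0.184
```

Run:
```python
from h import *
s=st();print(L(CA,s['tool_pos']))
```

```text
t 18.35 p [0.5069 0.0419 0.0979] jaw 0.0497 zax [ 0.002  0.    -1.   ] F [ 0.8 -0.6  6.9] op 16.2
[-27.05490013   1.26341773]
```

Request:
servo_tool --deltas '[{"dx": 0,"dy": 0,"dz": -0.3,"ax": 0,"ay": 0,"az": 0,"hand": 10},{"dx": 0,"dy": 0,"dz": -0.6,"ax": 0,"ay": 0,"az": 0,"hand": 10},{"dx": 0,"dy": 0,"dz": -1.0,"ax": 0,"ay": 0,"az": 0,"hand": 10},{"dx": 0,"dy": 0,"dz": -1.5,"ax": 0,"ay": 0,"az": 0,"hand": 10},{"dx": 0,"dy": 0,"dz": -2.1,"ax": 0,"ay": 0,"az": 0,"hand": 10},{"dx": 0,"dy": 0,"dz": -2.1,"ax": 0,"ay": 0,"az": 0,"hand": 10},{"dx": 0,"dy": 0,"dz": -2.1,"ax": 0,"ay": 0,"az": 0,"hand": 10}]'

```text
clock: 19.23
tool_pos: [0.5053, 0.042, 0.2222]
eef_rot: [0.689, 0.725, -0.001, -0.001]
contact_force: [-0.1, 0.1, -3.6]
opening: 0.18
```

Run:
```python
from h import *
s=st();q=W(RK,(20.3,.5,0));go((q[0],q[1],.225),RK[2])
for n,a in(('side',(280,400,110,240)),):
    p,d=eyes.snapshot(n);p=np.ascontiguousarray(p[:,:,::-1]);crop(n,p,*a,5,f'pics/{n}17.png')
```

```text
t 19.23 p [0.5053 0.042  0.2222] jaw 0.0502 zax [-0.002 -0.    -1.   ] F [-0.1  0.1 -3.6] op 15.9
d [-3.827  0.52  -0.047] a [-0.02  0.    2.48] rows 3.7
```

View pics/side17.png

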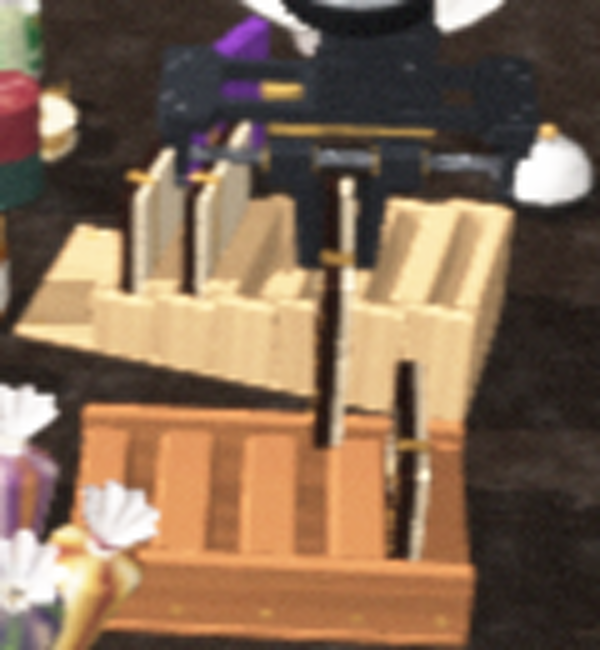

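Request:
servo_tool --deltas '[{"dx": -1,"dy": 0.15,"dz": 0,"ax": 0,"ay": 0,"az": 0.6,"hand": 10},{"dx": -2,"dy": 0.25,"dz": 0,"ax": 0,"ay": 0,"az": 1.2,"hand": 10},{"dx": -3,"dy": 0.4,"dz": 0,"ax": 0,"ay": 0,"az": 1.8,"hand": 10},{"dx": -3.83,"dy": 0.51,"dz": 0,"ax": 0,"ay": 0,"az": 2.48,"hand": 10},{"dx": -3.83,"dy": 0.51,"dz": 0,"ax": 0,"ay": 0,"az": 2.48,"hand": 10},{"dx": -3.83,"dy": 0.51,"dz": 0,"ax": 0,"ay": 0,"az": 2.48,"hand": 10},{"dx": -3.83,"dy": 0.51,"dz": 0,"ax": 0,"ay": 0,"az": 2.48,"hand": 10},{"dx": -3.83,"dy": 0.51,"dz": 0,"ax": 0,"ay": 0,"az": 2.48,"hand": 10},{"dx": -3.83,"dy": 0.51,"dz": 0,"ax": 0,"ay": 0,"az": 2.48,"hand": 10}]'

```text
clock: 20.4
tool_pos: [0.5484, -0.1853, 0.2232]
eef_rot: [0.777, 0.63, 0.0, -0.0]
contact_force: [-0.0, 0.7, -1.4]
opening: 0.179
```

Run:
```python
from h import *
s=st();print(L(RK,s['tool_pos']));q=W(RK,(20.4,.5,0));go((q[0],q[1],.166),RK[2])
```

```text
t 20.4 p [ 0.5484 -0.1853  0.2232] jaw -0.2086 zax [ 0.  0. -1.] F [-0.   0.7 -1.4] op 15.8
[20.64692884  1.02698533]
d [-0.009 -0.004  0.954] a [ 0. -0.  0.] rows 0.9
```

Request:
servo_tool --deltas '[{"dx": 0,"dy": 0,"dz": 0.3,"ax": 0,"ay": 0,"az": 0,"hand": 10},{"dx": 0,"dy": 0,"dz": 0.6,"ax": 0,"ay": 0,"az": 0,"hand": 10},{"dx": 0,"dy": 0,"dz": 0.85,"ax": 0,"ay": 0,"az": 0,"hand": 10},{"dx": 0,"dy": 0,"dz": 0.95,"ax": 0,"ay": 0,"az": 0,"hand": 10},{"dx": 0,"dy": 0,"dz": 0.95,"ax": 0,"ay": 0,"az": 0,"hand": 10},{"dx": 0,"dy": 0,"dz": 0.95,"ax": 0,"ay": 0,"az": 0,"hand": 10}]'

```text
clock: 21.15
tool_pos: [0.5488, -0.1863, 0.1667]
eef_rot: [0.777, 0.629, 0.0, 0.0]
contact_force: [-0.0, 0.1, -2.2]
opening: 0.179
```

Run:
```python
from h import *
s=st();print(L(RK,s['tool_pos']));q=W(RK,(20.4,.5,0));go((q[0],q[1],.118),RK[2])
```

```text
t 21.15 p [ 0.5488 -0.1863  0.1667] jaw -0.2099 zax [ 0.001 -0.    -1.   ] F [-0.   0.1 -2.2] op 15.8
[21.19045988  0.1150011 ]
d [ 0.006 -0.014  0.812] a [ 0.01  0.   -0.01] rows 0.8
```

Request:
servo_tool --deltas '[{"dx": 0,"dy": -0.01,"dz": 0.08,"ax": 0,"ay": 0,"az": 0,"hand": 10},{"dx": 0,"dy": -0.01,"dz": 0.16,"ax": 0,"ay": 0,"az": 0,"hand": 10},{"dx": 0,"dy": -0.01,"dz": 0.24,"ax": 0,"ay": 0,"az": 0,"hand": 10},{"dx": 0,"dy": -0.01,"dz": 0.32,"ax": 0,"ay": 0,"az": 0,"hand": 10},{"dx": 0,"dy": -0.01,"dz": 0.4,"ax": 0,"ay": 0,"az": 0,"hand": 10},{"dx": 0,"dy": -0.01,"dz": 0.4,"ax": 0,"ay": 0,"az": 0,"hand": 10}]'

```text
clock: 21.9
tool_pos: [0.5474, -0.1858, 0.1417]
eef_rot: [0.777, 0.629, -0.0, -0.0]
contact_force: [-1.1, -1.0, -2.7]
opening: 0.183
```

Run:
```python
from h import *
s=st();print(L(RK,s['tool_pos']));q=W(RK,(20.4,.5,0));go((q[0],q[1],.118),RK[2])
```

```text
t 21.9 p [ 0.5474 -0.1858  0.1417] jaw -0.2098 zax [-0.001  0.    -1.   ] F [-1.1 -1.  -2.7] op 16.1
[19.79954926  0.28627879]
d [0.004 0.01  0.395] a [-0.01 -0.   -0.01] rows 0.4
```

Request:
servo_tool --deltas '[{"dx": 0,"dy": 0,"dz": 0.1,"ax": 0,"ay": 0,"az": 0,"hand": 10},{"dx": 0,"dy": 0,"dz": 0.2,"ax": 0,"ay": 0,"az": 0,"hand": 10},{"dx": 0,"dy": 0,"dz": 0.3,"ax": 0,"ay": 0,"az": 0,"hand": 10},{"dx": 0,"dy": 0,"dz": 0.38,"ax": 0,"ay": 0,"az": 0,"hand": 10},{"dx": 0,"dy": 0,"dz": 0.42,"ax": 0,"ay": 0,"az": 0,"hand": 10},{"dx": 0,"dy": 0,"dz": 0.42,"ax": 0,"ay": 0,"az": 0,"hand": 10}]'

```text
clock: 22.65
tool_pos: [0.5489, -0.1841, 0.1181]
eef_rot: [0.777, 0.63, 0.001, -0.0]
contact_force: [-0.4, 4.5, 7.9]
opening: 0.181
```

Run:
```python
from h import *
s=st();print(L(RK,s['tool_pos']))
for n,a in(('side',(280,400,110,240)),):
    p,d=eyes.snapshot(n);p=np.ascontiguousarray(p[:,:,::-1]);crop(n,p,*a,5,f'pics/{n}18.png')
```

```text
t 22.65 p [ 0.5489 -0.1841  0.1181] jaw -0.2085 zax [ 0.002  0.002 -1.   ] F [-0.4  4.5  7.9] op 15.9
[20.83282057  2.26983898]
```

View pics/side18.png

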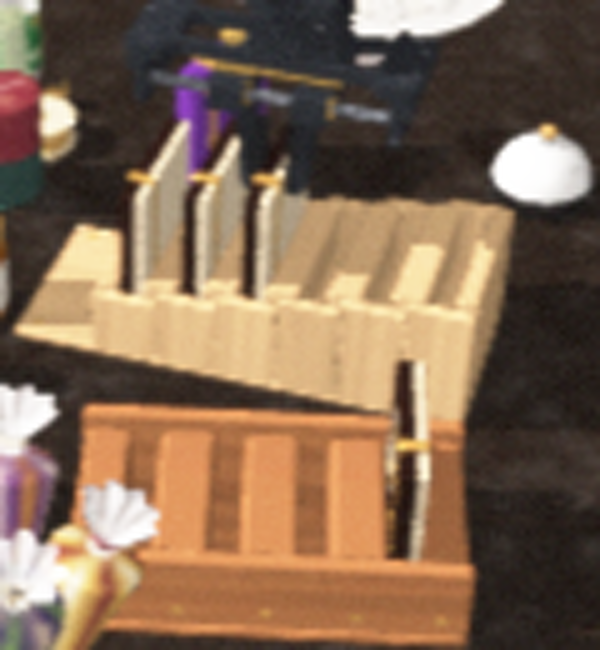

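Request:
servo_tool --deltas '[{"dx": 0,"dy": 0,"dz": 0,"ax": 0,"ay": 0,"az": 0,"hand": 25},{"dx": 0,"dy": 0,"dz": 0,"ax": 0,"ay": 0,"az": 0,"hand": 25},{"dx": 0,"dy": 0,"dz": 0,"ax": 0,"ay": 0,"az": 0,"hand": 25},{"dx": 0,"dy": 0,"dz": -0.3,"ax": 0,"ay": 0,"az": 0,"hand": 25},{"dx": 0,"dy": 0,"dz": -0.7,"ax": 0,"ay": 0,"az": 0,"hand": 25},{"dx": 0,"dy": 0,"dz": -1.2,"ax": 0,"ay": 0,"az": 0,"hand": 34},{"dx": 0,"dy": 0,"dz": -1.6,"ax": 0,"ay": 0,"az": 0,"hand": 34},{"dx": 0,"dy": 0,"dz": -1.6,"ax": 0,"ay": 0,"az": 0,"hand": 34},{"dx": 0,"dy": 0,"dz": -1.6,"ax": 0,"ay": 0,"az": 0,"hand": 34}]'

```text
clock: 23.82
tool_pos: [0.5471, -0.1858, 0.2121]
eef_rot: [0.777, 0.629, -0.0, -0.001]
contact_force: [-0.5, -0.0, 0.0]
opening: 0.387
```

Run:
```python
from h import *
s=st();q=W(CA,(-77.5,1,0));go((q[0],q[1],.21),CA[2])
for n,a in(('side',(280,400,110,240)),('top',(270,420,150,270))):
    p,d=eyes.snapshot(n);p=np.ascontiguousarray(p[:,:,::-1]);crop(n,p,*a,5,f'pics/{n}19.png')
```

```text
t 23.82 p [ 0.5471 -0.1858  0.2121] jaw -0.2099 zax [-0.001  0.    -1.   ] F [-0.5 -0.   0. ] op 34.1
d [ 3.352 -2.258  0.039] a [-0.01 -0.   -2.48] rows 3.9
```

View pics/side19.png

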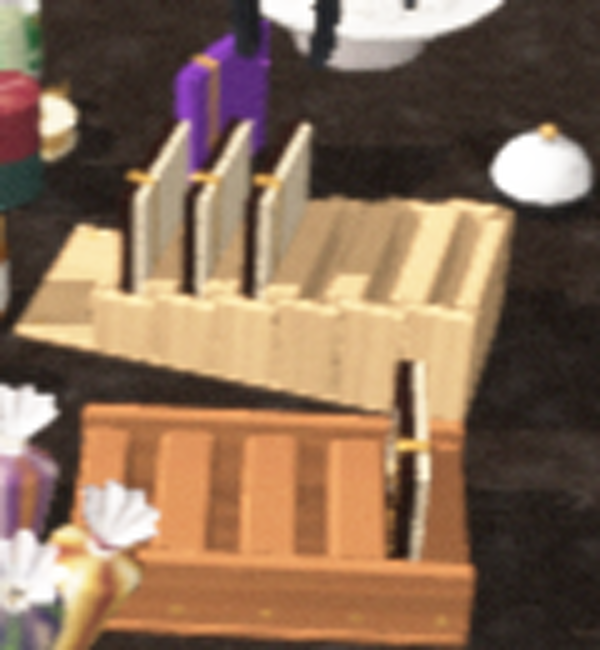

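View pics/top19.png

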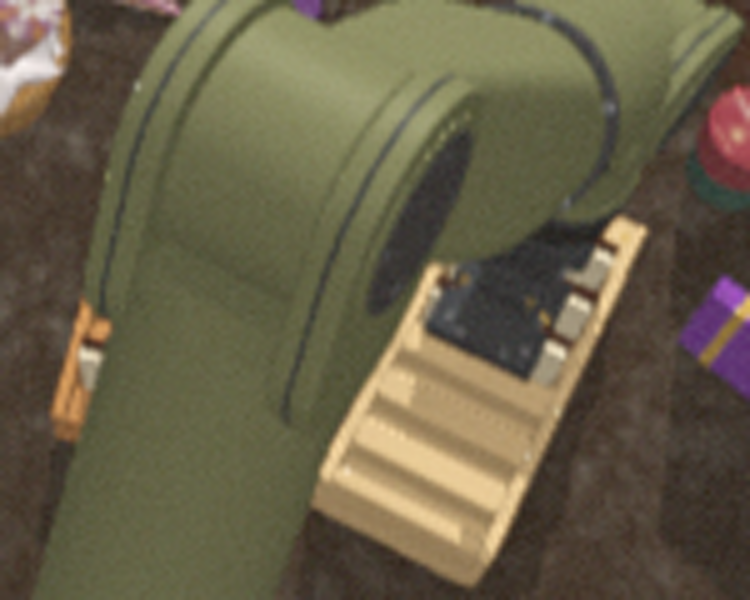

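Three are home. The last new box is still at its carrier slot, around (408,450) in the side crop.

Request:
servo_tool --deltas '[{"dx": 0.9,"dy": -0.6,"dz": 0,"ax": 0,"ay": 0,"az": -0.6,"hand": 34},{"dx": 1.7,"dy": -1.1,"dz": 0,"ax": 0,"ay": 0,"az": -1.2,"hand": 34},{"dx": 2.6,"dy": -1.7,"dz": 0,"ax": 0,"ay": 0,"az": -1.9,"hand": 34},{"dx": 3.35,"dy": -2.26,"dz": 0,"ax": 0,"ay": 0,"az": -2.5,"hand": 34},{"dx": 3.35,"dy": -2.26,"dz": 0,"ax": 0,"ay": 0,"az": -2.5,"hand": 34},{"dx": 3.35,"dy": -2.26,"dz": 0,"ax": 0,"ay": 0,"az": -2.5,"hand": 34},{"dx": 3.35,"dy": -2.26,"dz": 0,"ax": 0,"ay": 0,"az": -2.5,"hand": 34},{"dx": 3.35,"dy": -2.26,"dz": 0,"ax": 0,"ay": 0,"az": -2.5,"hand": 34},{"dx": 3.35,"dy": -2.26,"dz": 0,"ax": 0,"ay": 0,"az": -2.5,"hand": 34}]'

```text
clock: 25.05
tool_pos: [0.4572, 0.0381, 0.213]
eef_rot: [0.689, 0.725, -0.0, 0.0]
contact_force: [-0.3, 0.6, -0.3]
opening: 0.381
```

Run:
```python
from h import *
s=st();print(L(CA,s['tool_pos']));q=W(CA,(-77.5,1,0));go((q[0],q[1],.097),CA[2])
for n,a in(('side',(280,400,110,240)),):
    p,d=eyes.snapshot(n);p=np.ascontiguousarray(p[:,:,::-1]);crop(n,p,*a,5,f'pics/{n}20.png')
```

```text
t 25.05 p [0.4572 0.0381 0.213 ] jaw 0.0502 zax [ 0. -0. -1.] F [-0.3  0.6 -0.3] op 33.6
[-7.69146829e+01 -6.03968683e-02]
d [ 0.018 -0.01   1.933] a [0. 0. 0.] rows 1.9
```

View pics/side20.png

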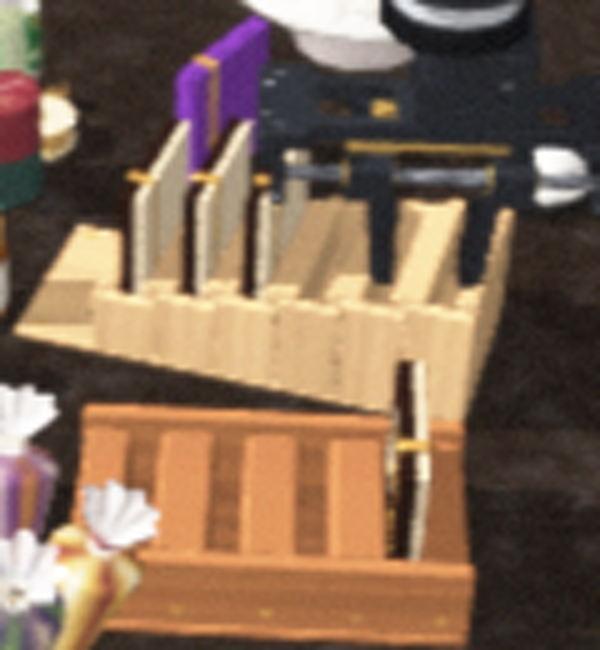

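Request:
servo_tool --deltas '[{"dx": 0.02,"dy": -0.02,"dz": 0.4,"ax": 0,"ay": 0,"az": 0,"hand": 34},{"dx": 0.02,"dy": -0.02,"dz": 0.9,"ax": 0,"ay": 0,"az": 0,"hand": 34},{"dx": 0.02,"dy": -0.02,"dz": 1.3,"ax": 0,"ay": 0,"az": 0,"hand": 34},{"dx": 0.02,"dy": -0.02,"dz": 1.7,"ax": 0,"ay": 0,"az": 0,"hand": 34},{"dx": 0.02,"dy": -0.02,"dz": 1.92,"ax": 0,"ay": 0,"az": 0,"hand": 34},{"dx": 0.02,"dy": -0.02,"dz": 1.92,"ax": 0,"ay": 0,"az": 0,"hand": 26},{"dx": 0.02,"dy": -0.02,"dz": 1.92,"ax": 0,"ay": 0,"az": 0,"hand": 10},{"dx": 0.02,"dy": -0.02,"dz": 1.92,"ax": 0,"ay": 0,"az": 0,"hand": 10},{"dx": 0.02,"dy": -0.02,"dz": 1.92,"ax": 0,"ay": 0,"az": 0,"hand": 10},{"dx": 0.02,"dy": -0.02,"dz": 1.92,"ax": 0,"ay": 0,"az": 0,"hand": 10}]'

```text
clock: 26.35
tool_pos: [0.4561, 0.0401, 0.0984]
eef_rot: [0.688, 0.725, 0.001, 0.0]
contact_force: [0.2, -0.1, 6.6]
opening: 0.179
```

Run:
```python
from h import *
s=st();print(L(CA,s['tool_pos']))
```

```text
t 26.35 p [0.4561 0.0401 0.0984] jaw 0.052 zax [ 0.001  0.    -1.   ] F [ 0.2 -0.1  6.6] op 15.7
[-77.89775904   1.99683082]
```

Request:
servo_tool --deltas '[{"dx": 0,"dy": 0,"dz": -0.3,"ax": 0,"ay": 0,"az": 0,"hand": 10},{"dx": 0,"dy": 0,"dz": -0.6,"ax": 0,"ay": 0,"az": 0,"hand": 10},{"dx": 0,"dy": 0,"dz": -1.0,"ax": 0,"ay": 0,"az": 0,"hand": 10},{"dx": 0,"dy": 0,"dz": -1.5,"ax": 0,"ay": 0,"az": 0,"hand": 10},{"dx": 0,"dy": 0,"dz": -2.1,"ax": 0,"ay": 0,"az": 0,"hand": 10},{"dx": 0,"dy": 0,"dz": -2.2,"ax": 0,"ay": 0,"az": 0,"hand": 10},{"dx": 0,"dy": 0,"dz": -2.2,"ax": 0,"ay": 0,"az": 0,"hand": 10}]'

```text
clock: 27.22
tool_pos: [0.4553, 0.0401, 0.2295]
eef_rot: [0.688, 0.725, -0.0, -0.0]
contact_force: [0.1, 0.0, -2.1]
opening: 0.178
```

Run:
```python
from h import *
s=st();q=W(RK,(-21.5,1.5,0));go((q[0],q[1],.23),RK[2])
for n,a in(('side',(280,400,110,240)),):
    p,d=eyes.snapshot(n);p=np.ascontiguousarray(p[:,:,::-1]);crop(n,p,*a,5,f'pics/{n}21.png')
```

```text
t 27.23 p [0.4553 0.0401 0.2295] jaw 0.0522 zax [-0.  0. -1.] F [ 0.1  0.  -2.1] op 15.7
d [-3.643  0.676 -0.01 ] a [-0.   -0.    2.49] rows 3.6
```

View pics/side21.png

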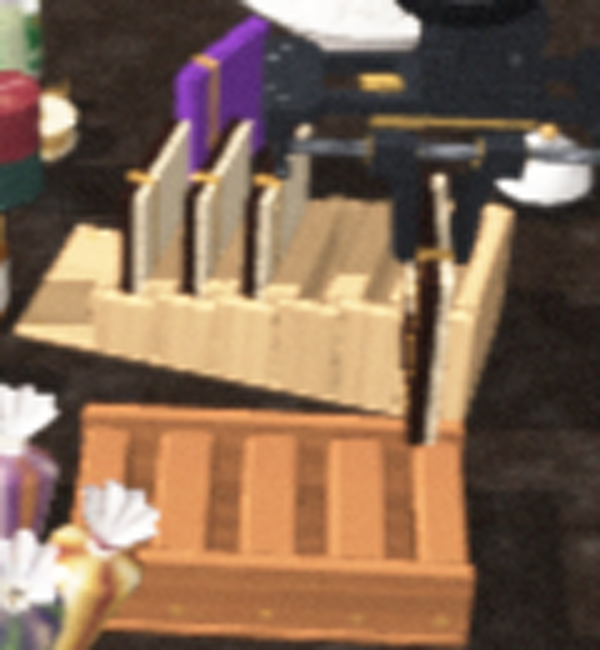

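Request:
servo_tool --deltas '[{"dx": -0.9,"dy": 0.15,"dz": 0,"ax": 0,"ay": 0,"az": 0.6,"hand": 10},{"dx": -1.8,"dy": 0.3,"dz": 0,"ax": 0,"ay": 0,"az": 1.2,"hand": 10},{"dx": -2.7,"dy": 0.5,"dz": 0,"ax": 0,"ay": 0,"az": 1.8,"hand": 10},{"dx": -3.64,"dy": 0.67,"dz": 0,"ax": 0,"ay": 0,"az": 2.5,"hand": 10},{"dx": -3.64,"dy": 0.67,"dz": 0,"ax": 0,"ay": 0,"az": 2.5,"hand": 10},{"dx": -3.64,"dy": 0.67,"dz": 0,"ax": 0,"ay": 0,"az": 2.5,"hand": 10},{"dx": -3.64,"dy": 0.67,"dz": 0,"ax": 0,"ay": 0,"az": 2.5,"hand": 10},{"dx": -3.64,"dy": 0.67,"dz": 0,"ax": 0,"ay": 0,"az": 2.5,"hand": 10},{"dx": -3.64,"dy": 0.67,"dz": 0,"ax": 0,"ay": 0,"az": 2.5,"hand": 10}]'

```text
clock: 28.4
tool_pos: [0.5072, -0.1752, 0.2298]
eef_rot: [0.777, 0.63, 0.0, -0.0]
contact_force: [0.0, -0.3, -2.1]
opening: 0.179
```

Run:
```python
from h import *
s=st();print(L(RK,s['tool_pos']));q=W(RK,(-21.6,1.5,0));go((q[0],q[1],.174),RK[2])
```

```text
t 28.4 p [ 0.5072 -0.1752  0.2298] jaw -0.2086 zax [ 0.  0. -1.] F [ 0.  -0.3 -2.1] op 15.8
[-21.73277145   2.33145271]
d [-0.014  0.002  0.931] a [-0. -0.  0.] rows 0.9
```

Request:
servo_tool --deltas '[{"dx": 0,"dy": 0,"dz": 0.3,"ax": 0,"ay": 0,"az": 0,"hand": 10},{"dx": 0,"dy": 0,"dz": 0.6,"ax": 0,"ay": 0,"az": 0,"hand": 10},{"dx": 0,"dy": 0,"dz": 0.85,"ax": 0,"ay": 0,"az": 0,"hand": 10},{"dx": 0,"dy": 0,"dz": 0.93,"ax": 0,"ay": 0,"az": 0,"hand": 10},{"dx": 0,"dy": 0,"dz": 0.93,"ax": 0,"ay": 0,"az": 0,"hand": 10},{"dx": 0,"dy": 0,"dz": 0.93,"ax": 0,"ay": 0,"az": 0,"hand": 10}]'

```text
clock: 29.15
tool_pos: [0.5076, -0.1762, 0.1745]
eef_rot: [0.777, 0.629, 0.0, 0.0]
contact_force: [-0.7, -0.6, -1.6]
opening: 0.183
```

Run:
```python
from h import *
s=st();print(L(RK,s['tool_pos']));q=W(RK,(-21.6,1.5,0));go((q[0],q[1],.1265),RK[2])
```

```text
t 29.15 p [ 0.5076 -0.1762  0.1745] jaw -0.2099 zax [ 0.001 -0.    -1.   ] F [-0.7 -0.6 -1.6] op 16.1
[-21.1424449    1.47103008]
d [ 0.001 -0.009  0.801] a [ 0.01  0.   -0.01] rows 0.8
```

Request:
servo_tool --deltas '[{"dx": 0,"dy": 0,"dz": 0.08,"ax": 0,"ay": 0,"az": 0,"hand": 10},{"dx": 0,"dy": 0,"dz": 0.16,"ax": 0,"ay": 0,"az": 0,"hand": 10},{"dx": 0,"dy": 0,"dz": 0.24,"ax": 0,"ay": 0,"az": 0,"hand": 10},{"dx": 0,"dy": 0,"dz": 0.32,"ax": 0,"ay": 0,"az": 0,"hand": 10},{"dx": 0,"dy": 0,"dz": 0.4,"ax": 0,"ay": 0,"az": 0,"hand": 10},{"dx": 0,"dy": 0,"dz": 0.4,"ax": 0,"ay": 0,"az": 0,"hand": 10}]'

```text
clock: 29.9
tool_pos: [0.5069, -0.1759, 0.1496]
eef_rot: [0.777, 0.629, -0.0, -0.0]
contact_force: [-0.1, -0.8, -1.4]
opening: 0.177
```

Run:
```python
from h import *
s=st();print(L(RK,s['tool_pos']));q=W(RK,(-21.6,1.5,0));go((q[0],q[1],.1265),RK[2])
```

```text
t 29.9 p [ 0.5069 -0.1759  0.1496] jaw -0.2098 zax [-0.001  0.    -1.   ] F [-0.1 -0.8 -1.4] op 15.6
[-21.89989209   1.61946843]
d [-0.002  0.005  0.384] a [-0.01 -0.   -0.01] rows 0.4
```

Request:
servo_tool --deltas '[{"dx": 0,"dy": 0,"dz": 0.1,"ax": 0,"ay": 0,"az": 0,"hand": 10},{"dx": 0,"dy": 0,"dz": 0.2,"ax": 0,"ay": 0,"az": 0,"hand": 10},{"dx": 0,"dy": 0,"dz": 0.3,"ax": 0,"ay": 0,"az": 0,"hand": 10},{"dx": 0,"dy": 0,"dz": 0.36,"ax": 0,"ay": 0,"az": 0,"hand": 10},{"dx": 0,"dy": 0,"dz": 0.4,"ax": 0,"ay": 0,"az": 0,"hand": 10},{"dx": 0,"dy": 0,"dz": 0.4,"ax": 0,"ay": 0,"az": 0,"hand": 10}]'

```text
clock: 30.65
tool_pos: [0.5077, -0.1756, 0.1265]
eef_rot: [0.777, 0.629, 0.001, 0.0]
contact_force: [0.2, 1.5, 2.9]
opening: 0.181
```

Run:
```python
from h import *
s=st();print(L(RK,s['tool_pos']))
```

```text
t 30.65 p [ 0.5077 -0.1756  0.1265] jaw -0.2095 zax [ 0.001  0.    -1.   ] F [0.2 1.5 2.9] op 16.0
[-21.15748296   2.07918719]
```

Request:
servo_tool --deltas '[{"dx": 0,"dy": 0,"dz": 0,"ax": 0,"ay": 0,"az": 0,"hand": 25},{"dx": 0,"dy": 0,"dz": 0,"ax": 0,"ay": 0,"az": 0,"hand": 25},{"dx": 0,"dy": 0,"dz": 0,"ax": 0,"ay": 0,"az": 0,"hand": 25},{"dx": 0,"dy": 0,"dz": -0.3,"ax": 0,"ay": 0,"az": 0,"hand": 25},{"dx": 0,"dy": 0,"dz": -0.7,"ax": 0,"ay": 0,"az": 0,"hand": 25},{"dx": 0,"dy": 0,"dz": -1.2,"ax": 0,"ay": 0,"az": 0,"hand": 40},{"dx": 0,"dy": 0,"dz": -1.8,"ax": 0,"ay": 0,"az": 0,"hand": 60},{"dx": 0,"dy": 0,"dz": -2.2,"ax": 0,"ay": 0,"az": 0,"hand": 78},{"dx": 0,"dy": 0,"dz": -2.2,"ax": 0,"ay": 0,"az": 0,"hand": 78}]'

```text
clock: 31.78
tool_pos: [0.5082, -0.1765, 0.2594]
eef_rot: [0.777, 0.629, 0.001, 0.002]
contact_force: [0.1, 1.1, -0.7]
opening: 0.711
```

Run:
```python
from h import *
s=st()
p,d=eyes.snapshot('side');p=np.ascontiguousarray(p[:,:,::-1]);crop('side',p,280,400,110,240,5,'pics/side22.png');crop('side',p,305,365,230,300,9,'pics/side22c.png')
np.save('pics/side22.npy',d);cv2.imwrite('pics/side22f.png',p)
t=cv2.imread('pics/top0.png');crop('top',t,230,280,180,230,12,'pics/topc.png')
```

```text
t 31.77 p [ 0.5082 -0.1765  0.2594] jaw -0.21 zax [ 0.004 -0.001 -1.   ] F [ 0.1  1.1 -0.7] op 62.7
```

View pics/side22.png

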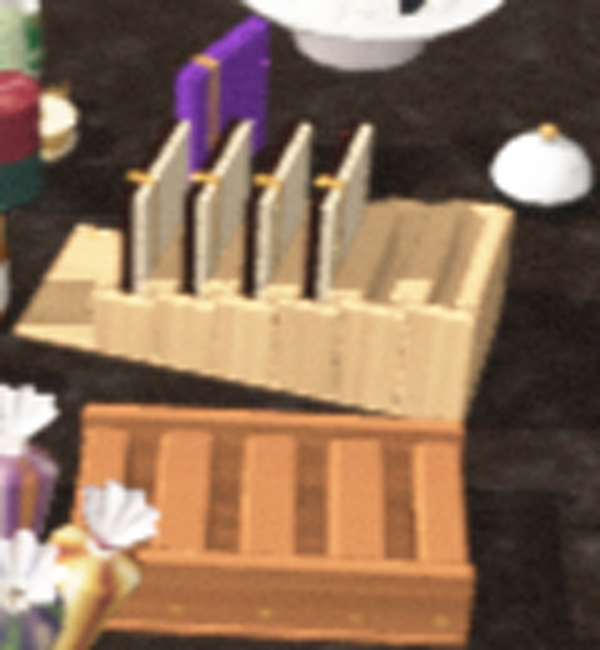

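View pics/side22c.png

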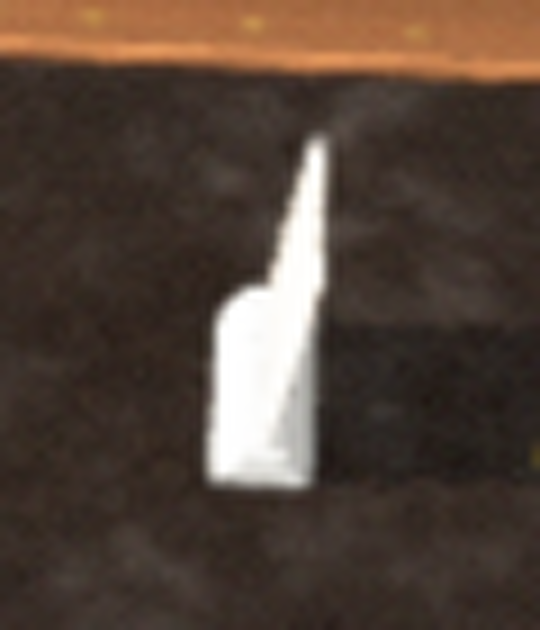

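View pics/topc.png

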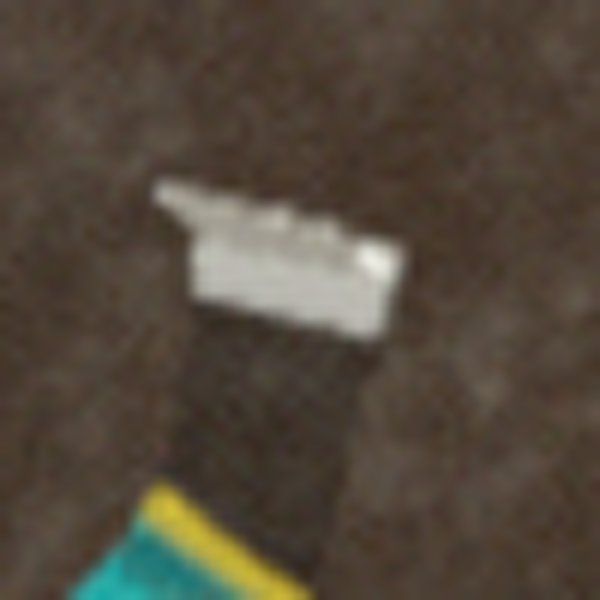

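Run:
```python
from h import *
from scipy.optimize import least_squares
T=lambda x,y:(230+x/12-.46,180+y/12-.46)
S=lambda x,y:(305+x/9-.44,230+y/9-.44)
O=[('side',S(312,487),(14,-31,0)),('side',S(207,487),(-14,-31,0)),('side',S(325,288),(12,-29,87)),('side',S(318,137),(12,29,87)),
('top',T(190,302),(14,-31,0)),('top',T(380,340),(14,31,0)),('top',T(157,186),(12,-29,87))]
for sel in(None,'side','top'):
    g=lambda p:np.concatenate([proj(n,W(p,q))-uv for n,uv,q in O if sel in(None,n)])
    R=least_squares(g,(.505,.24,3.14),loss='soft_l1');print(sel,R.x.round(4),np.round(g(R.x),1).reshape(-1,2).tolist())
g=lambda p:np.concatenate([proj(n,W(p,q))-uv for n,uv,q in O]);R=least_squares(g,(.505,.24,3.14),loss='soft_l1')
D=[W(R.x,q) for q in [(a,b,0)for a in(-14,14) for b in(-31,31)]+[(12,-29,87),(12,29,87),(0,0,0)]]
p=cv2.imread('pics/side22f.png');crop('side',p,305,365,230,300,9,'pics/s23.png',D)
t=cv2.imread('pics/top0.png');crop('top',t,230,280,180,230,12,'pics/t23.png',D)
```

```text
None [0.5177 0.2437 3.1875] [[0.2, 0.7], [1.2, 0.1], [-0.4, 0.5], [0.7, -0.1], [0.9, -1.2], [0.6, -0.8], [0.4, -0.1]]
side [0.519  0.2429 3.2043] [[-0.1, 0.3], [0.9, -0.1], [-0.7, 0.2], [-0.0, -0.5]]
top [0.5142 0.245  3.178 ] [[0.3, -0.5], [-0.1, -0.0], [-0.2, 0.6]]
```

View pics/s23.png

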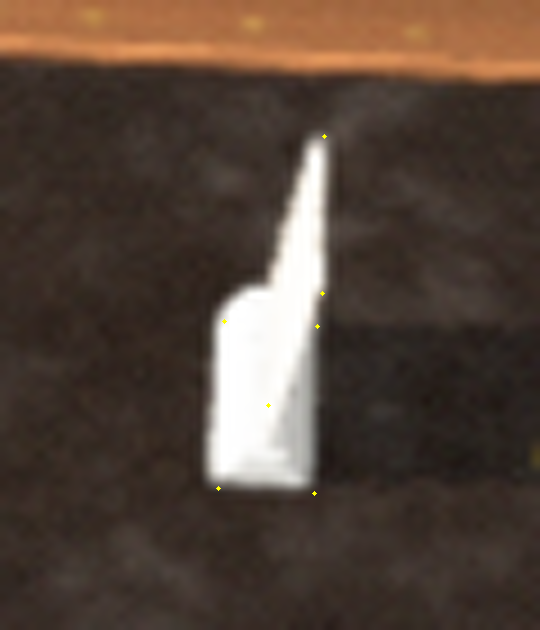

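View pics/t23.png

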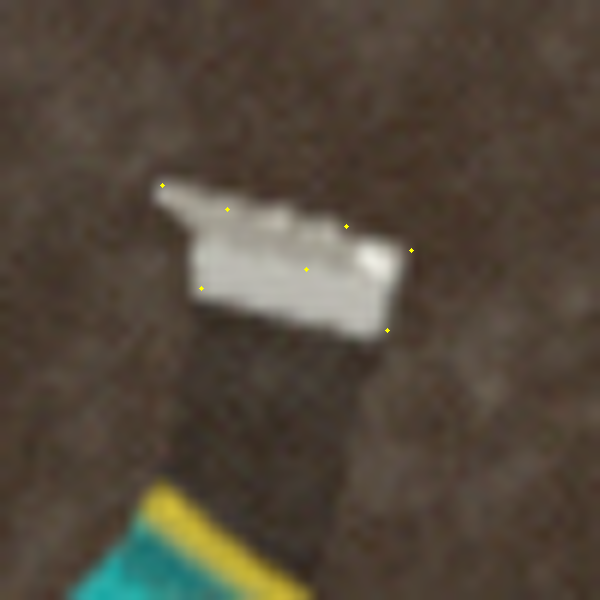

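```bash
cat >> h.py <<'E'
CD=(.5165,.244,3.185)
E
python3 - <<'E'
from h import *
for n,f in(('top','pics/top0.npy'),('side','pics/side22.npy')):
    P=cloud(n,np.load(f));c=(P[...,0]>.42)&(P[...,0]<.63)&(P[...,1]>.11)&(P[...,1]<.38)&(P[...,2]>.05)&(P[...,2]<.4)
    Q=P[c];print(n,c.sum());
    for x in np.arange(.42,.63,.03):
        m=(Q[:,0]>=x)&(Q[:,0]<x+.03)
        if m.any(): print(round(x,2),m.sum(),'y',Q[m,1].min().round(3),Q[m,1].max().round(3),'z',Q[m,2].max().round(3))
s=st();q=W(CD,(10,0,0));print(q);go((q[0],q[1],.25),CD[2]-np.pi/2)
E
```

```text
top 418
0.48 31 y 0.215 0.272 z 0.093
0.51 1 y 0.111 0.111 z 0.055
0.54 5 y 0.11 0.112 z 0.061
0.57 78 y 0.11 0.258 z 0.209
0.6 303 y 0.11 0.323 z 0.231
side 859
0.48 37 y 0.218 0.272 z 0.088
0.51 22 y 0.11 0.271 z 0.07
0.54 3 y 0.11 0.112 z 0.061
0.57 138 y 0.11 0.25 z 0.207
0.6 659 y 0.11 0.316 z 0.238
t 31.82 p [ 0.5073 -0.1761  0.2581] jaw -0.2099 zax [ 0.001 -0.    -1.   ] F [ 0.3 -0.2  0.1] op 66.9
[0.50650942 0.24356606 0.        ]
d [ 6.837 -1.47   0.134] a [ 1.000e-02  1.000e-02 -1.742e+01] rows 9.8
```

Request:
servo_tool --deltas '[{"dx": 0.6,"dy": -0.3,"dz": -0.4,"ax": 0,"ay": 0,"az": -1.7,"hand": 78},{"dx": 1.3,"dy": -0.6,"dz": -0.4,"ax": 0,"ay": 0,"az": -3.4,"hand": 78},{"dx": 2.0,"dy": -0.9,"dz": -0.4,"ax": 0,"ay": 0,"az": -5.1,"hand": 78},{"dx": 2.7,"dy": -1.0,"dz": -0.4,"ax": 0,"ay": 0,"az": -6.8,"hand": 78},{"dx": 3.4,"dy": -1.2,"dz": -0.4,"ax": 0,"ay": 0,"az": -8.5,"hand": 78},{"dx": 4.1,"dy": -1.3,"dz": -0.4,"ax": 0,"ay": 0,"az": -10.2,"hand": 78},{"dx": 4.8,"dy": -1.4,"dz": -0.4,"ax": 0,"ay": 0,"az": -12,"hand": 78},{"dx": 5.5,"dy": -1.47,"dz": -0.4,"ax": 0,"ay": 0,"az": -13.8,"hand": 78},{"dx": 6.2,"dy": -1.47,"dz": -0.4,"ax": 0,"ay": 0,"az": -15.6,"hand": 78},{"dx": 6.84,"dy": -1.47,"dz": -0.4,"ax": 0,"ay": 0,"az": -17.4,"hand": 78}]'

```text
clock: 33.08
tool_pos: [0.5057, 0.245, 0.2803]
eef_rot: [-0.022, 1.0, -0.0, -0.001]
contact_force: [0.4, 0.1, 0.1]
opening: 0.888
```

Run:
```python
from h import *
s=st();print(s['q'].round(2));q=W(CD,(10,0,0));go((q[0],q[1],.2),CD[2]-np.pi/2)
```

```text
t 33.08 p [0.5057 0.245  0.2803] jaw 1.6152 zax [-0.003 -0.001 -1.   ] F [0.4 0.1 0.1] op 78.2
[-0.35  0.56 -0.3   1.7   0.2   0.92  0.89]
d [-0.017 -0.024  1.338] a [-0.   -0.03  0.01] rows 1.3
```

Request:
servo_tool --deltas '[{"dx": -0.01,"dy": -0.02,"dz": 0.5,"ax": 0,"ay": 0,"az": 0,"hand": 78},{"dx": -0.01,"dy": -0.02,"dz": 1.0,"ax": 0,"ay": 0,"az": 0,"hand": 78},{"dx": -0.01,"dy": -0.02,"dz": 1.6,"ax": 0,"ay": 0,"az": 0,"hand": 78},{"dx": -0.01,"dy": -0.02,"dz": 2.2,"ax": 0,"ay": 0,"az": 0,"hand": 78},{"dx": -0.01,"dy": -0.02,"dz": 2.4,"ax": 0,"ay": 0,"az": 0,"hand": 78},{"dx": -0.01,"dy": -0.02,"dz": 2.4,"ax": 0,"ay": 0,"az": 0,"hand": 78},{"dx": -0.01,"dy": -0.02,"dz": 2.4,"ax": 0,"ay": 0,"az": 0,"hand": 78}]'

```text
clock: 33.95
tool_pos: [0.5077, 0.2431, 0.139]
eef_rot: [-0.019, 1.0, 0.001, 0.001]
contact_force: [0.1, -0.5, 0.5]
opening: 0.884
```

Run:
```python
from h import *
s=st();q=W(CD,(10,0,0));go((q[0],q[1],.079),CD[2]-np.pi/2)
for n,a in(('side',(290,380,190,300)),('top',(220,320,150,240))):
    p,d=eyes.snapshot(n);p=np.ascontiguousarray(p[:,:,::-1]);crop(n,p,*a,6,f'pics/{n}24.png')
```

```text
t 33.95 p [0.5077 0.2431 0.139 ] jaw 1.6081 zax [ 0.002  0.001 -1.   ] F [ 0.1 -0.5  0.5] op 77.9
d [0.021 0.008 1.   ] a [ 0.01  0.02 -0.06] rows 1.0
```

View pics/side24.png

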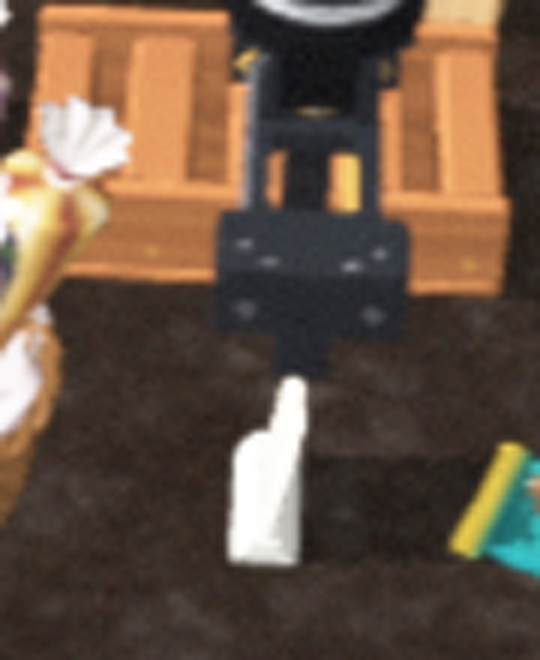

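View pics/top24.png

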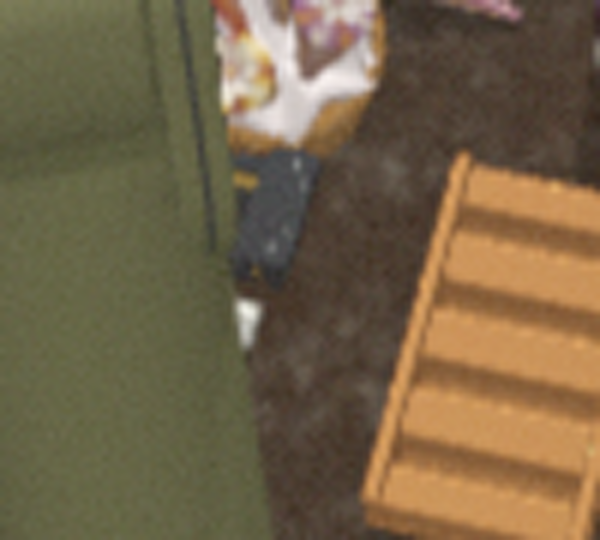

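Request:
servo_tool --deltas '[{"dx": 0.01,"dy": 0,"dz": 0.4,"ax": 0,"ay": 0,"az": 0,"hand": 78},{"dx": 0.01,"dy": 0,"dz": 0.8,"ax": 0,"ay": 0,"az": 0,"hand": 78},{"dx": 0.01,"dy": 0,"dz": 1.0,"ax": 0,"ay": 0,"az": 0,"hand": 78},{"dx": 0.01,"dy": 0,"dz": 1.0,"ax": 0,"ay": 0,"az": 0,"hand": 74},{"dx": 0.01,"dy": 0,"dz": 1.0,"ax": 0,"ay": 0,"az": 0,"hand": 68},{"dx": 0.01,"dy": 0,"dz": 1.0,"ax": 0,"ay": 0,"az": 0,"hand": 62},{"dx": 0.01,"dy": 0,"dz": 1.0,"ax": 0,"ay": 0,"az": 0,"hand": 50},{"dx": 0.01,"dy": 0,"dz": 1.0,"ax": 0,"ay": 0,"az": 0,"hand": 50},{"dx": 0.01,"dy": 0,"dz": 1.0,"ax": 0,"ay": 0,"az": 0,"hand": 50}]' --newtons 10

```text
clock: 35.17
tool_pos: [0.5068, 0.2426, 0.0784]
eef_rot: [-0.019, 1.0, 0.0, 0.0]
contact_force: [-0.7, 0.2, 3.4]
opening: 0.637
```

Run:
```python
from h import *
s=st();print(L(CD,s['tool_pos']))
for n,a in(('side',(290,380,190,300)),):
    p,d=eyes.snapshot(n);p=np.ascontiguousarray(p[:,:,::-1]);crop(n,p,*a,6,f'pics/{n}25.png')
```

```text
t 35.17 p [0.5068 0.2426 0.0784] jaw 1.6081 zax [ 0.001  0.    -1.   ] F [-0.7  0.2  3.4] op 56.2
[9.78096846 0.94022597]
```

View pics/side25.png

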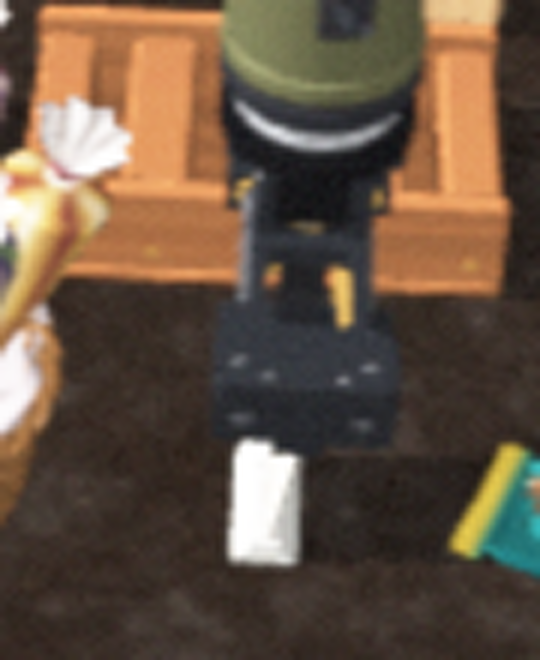

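Run:
```python
from h import *
P=cloud('top',np.load('pics/top0.npy'));Q=P.reshape(-1,3);l=np.array(L(RK,Q.T))
m=(abs(l[0]-155)<60)&(abs(l[1])<125)&(Q[:,2]>.02)&(Q[:,2]<.3)
for z in (.02,.05,.08,.1,.12):
    k=m&(Q[:,2]>=z)&(Q[:,2]<z+.03);print(z,k.sum(),np.c_[l[0,k],l[1,k],Q[k,2]*1000].round(0)[::max(1,k.sum()//6)].tolist() if k.any() else '')
s=st();q=W(RK,(155,0,0));print(q);go((q[0],q[1],.22),RK[2]+np.pi/2);go((.42,.13,.25),None)
```

```text
Traceback (most recent call last):
  File "h.py", line 25, in L
    def L(p,w): c,s=np.cos(p[2]),np.sin(p[2]);d=np.array(w[:2])-p[:2];return np.array([c*d[0]+s*d[1],-s*d[0]+c*d[1]])*1000
                                                ~~~~~~~~~~~~~~~^~~~~~
ValueError: operands could not be broadcast together with shapes (2,256000) (2,)
```

```bash
sed -i 's/d=np.array(w\[:2\])-p\[:2\]/d=(np.array(w[:2]).T-p[:2]).T/' h.py
python3 - <<'E'
from h import *
P=cloud('top',np.load('pics/top0.npy'));Q=P.reshape(-1,3);l=np.array(L(RK,Q.T))
m=(abs(l[0]-155)<60)&(abs(l[1])<125)&(Q[:,2]>.02)&(Q[:,2]<.3)
for z in (.02,.05,.08,.1,.12):
    k=m&(Q[:,2]>=z)&(Q[:,2]<z+.03);print(z,k.sum(),np.c_[l[0,k],l[1,k],Q[k,2]*1000].round(0)[::max(1,k.sum()//6)].tolist() if k.any() else '')
s=st();q=W(RK,(155,0,0));print(q);go((q[0],q[1],.22),RK[2]+np.pi/2)
E
```

```text
0.02 244 [[211.0, 124.0, 43.0], [198.0, 40.0, 34.0], [103.0, 60.0, 44.0], [113.0, 29.0, 27.0], [116.0, -16.0, 46.0], [121.0, -51.0, 45.0], [113.0, -122.0, 47.0]]
0.05 113 [[213.0, 123.0, 58.0], [212.0, 49.0, 71.0], [199.0, 52.0, 74.0], [196.0, 59.0, 55.0], [209.0, 27.0, 54.0], [120.0, 32.0, 51.0], [100.0, -59.0, 52.0]]
0.08 8 [[200.0, 36.0, 81.0], [126.0, -124.0, 106.0], [120.0, -122.0, 108.0], [117.0, -124.0, 107.0], [114.0, -123.0, 104.0], [116.0, -122.0, 87.0], [112.0, -124.0, 100.0], [112.0, -124.0, 88.0]]
0.1 4 [[126.0, -124.0, 106.0], [120.0, -122.0, 108.0], [117.0, -124.0, 107.0], [114.0, -123.0, 104.0]]
0.12 0 
t 35.23 p [0.5068 0.2426 0.0784] jaw 1.6081 zax [ 0.001  0.    -1.   ] F [-0.   0.8  4.6] op 56.0
[ 0.67962703 -0.21415967  0.        ]
d [-2.596 -7.715 -2.36 ] a [0.   0.01 2.35] rows 8.1
```

Request:
servo_tool --deltas '[{"dx": 0,"dy": 0,"dz": -0.2,"ax": 0,"ay": 0,"az": 0,"hand": 50},{"dx": 0,"dy": 0,"dz": -0.5,"ax": 0,"ay": 0,"az": 0,"hand": 50},{"dx": 0,"dy": 0,"dz": -1.0,"ax": 0,"ay": 0,"az": 0,"hand": 50},{"dx": 0,"dy": 0,"dz": -1.5,"ax": 0,"ay": 0,"az": 0,"hand": 50},{"dx": 0,"dy": 0,"dz": -2.0,"ax": 0,"ay": 0,"az": 0,"hand": 50},{"dx": 0,"dy": 0,"dz": -2.5,"ax": 0,"ay": 0,"az": 0,"hand": 50},{"dx": 0,"dy": 0,"dz": -2.9,"ax": 0,"ay": 0,"az": 0,"hand": 50},{"dx": 0,"dy": 0,"dz": -3.1,"ax": 0,"ay": 0,"az": 0,"hand": 50},{"dx": 0,"dy": 0,"dz": -3.1,"ax": 0,"ay": 0,"az": 0,"hand": 50}]'

```text
clock: 36.35
tool_pos: [0.5066, 0.2427, 0.2646]
eef_rot: [-0.019, 1.0, 0.0, 0.0]
contact_force: [-0.4, 0.7, -0.9]
opening: 0.638
```

Run:
```python
from h import *
s=st();q=W(RK,(155,0,0));go((q[0],q[1],.265),RK[2]+np.pi/2)
for n,a in(('side',(270,390,130,280)),):
    p,d=eyes.snapshot(n);p=np.ascontiguousarray(p[:,:,::-1]);crop(n,p,*a,5,f'pics/{n}26.png')
```

```text
t 36.35 p [0.5066 0.2427 0.2646] jaw 1.6083 zax [ 0.001  0.001 -1.   ] F [-0.4  0.7 -0.9] op 56.2
d [-2.597 -7.717 -0.009] a [0.01 0.01 2.35] rows 7.8
```

View pics/side26.png

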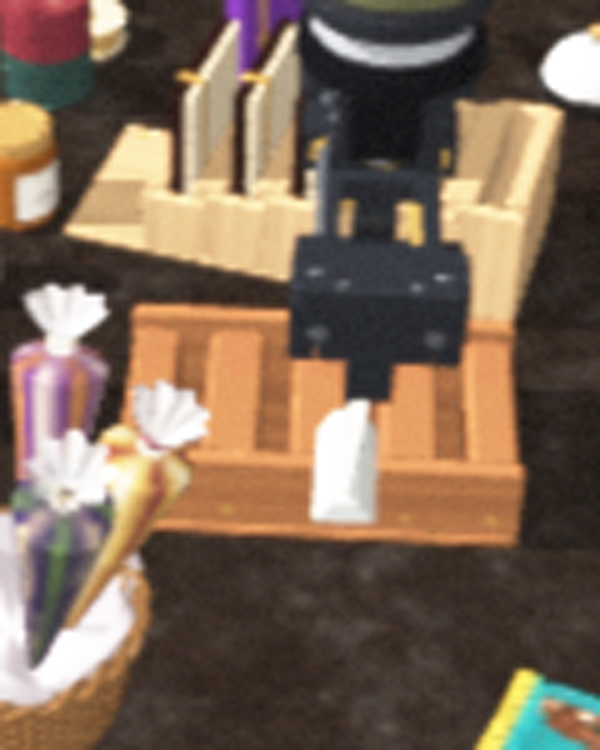

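The card, at (345,470) in the crop, is held well. I carry it over the empty carrier and then forward.

Request:
servo_tool --deltas '[{"dx": 0,"dy": -0.7,"dz": 0,"ax": 0,"ay": 0,"az": 0.2,"hand": 50},{"dx": 0,"dy": -1.5,"dz": 0,"ax": 0,"ay": 0,"az": 0.4,"hand": 50},{"dx": 0,"dy": -2.4,"dz": 0,"ax": 0,"ay": 0,"az": 0.7,"hand": 50},{"dx": 0,"dy": -3.3,"dz": 0,"ax": 0,"ay": 0,"az": 1.0,"hand": 50},{"dx": 0,"dy": -4.2,"dz": 0,"ax": 0,"ay": 0,"az": 1.3,"hand": 50},{"dx": -0.5,"dy": -5.0,"dz": 0,"ax": 0,"ay": 0,"az": 1.6,"hand": 50},{"dx": -1.1,"dy": -5.8,"dz": 0,"ax": 0,"ay": 0,"az": 1.9,"hand": 50},{"dx": -1.7,"dy": -6.6,"dz": 0,"ax": 0,"ay": 0,"az": 2.1,"hand": 50},{"dx": -2.3,"dy": -7.3,"dz": 0,"ax": 0,"ay": 0,"az": 2.35,"hand": 50},{"dx": -2.6,"dy": -7.7,"dz": 0,"ax": 0,"ay": 0,"az": 2.35,"hand": 50}]'

```text
clock: 37.65
tool_pos: [0.68, -0.2162, 0.2616]
eef_rot: [0.105, 0.994, -0.0, -0.001]
contact_force: [0.2, 0.7, -0.9]
opening: 0.64
```

Run:
```python
from h import *
s=st();q=W(RK,(155,0,0));go((q[0],q[1],.15),RK[2]+np.pi/2)
```

```text
t 37.65 p [ 0.68   -0.2162  0.2616] jaw 1.3594 zax [-0.002 -0.001 -1.   ] F [ 0.2  0.7 -0.9] op 56.4
d [0.009 0.034 1.859] a [-0.01 -0.02 -0.02] rows 1.8
```

Request:
servo_tool --deltas '[{"dx": 0,"dy": 0.01,"dz": 0.3,"ax": 0,"ay": 0,"az": 0,"hand": 50},{"dx": 0,"dy": 0.01,"dz": 0.7,"ax": 0,"ay": 0,"az": 0,"hand": 50},{"dx": 0,"dy": 0.01,"dz": 1.2,"ax": 0,"ay": 0,"az": 0,"hand": 50},{"dx": 0,"dy": 0.01,"dz": 1.7,"ax": 0,"ay": 0,"az": 0,"hand": 50},{"dx": 0,"dy": 0.01,"dz": 2.1,"ax": 0,"ay": 0,"az": 0,"hand": 50},{"dx": 0,"dy": 0.01,"dz": 2.3,"ax": 0,"ay": 0,"az": 0,"hand": 50},{"dx": 0,"dy": 0.01,"dz": 2.3,"ax": 0,"ay": 0,"az": 0,"hand": 50},{"dx": 0,"dy": 0.01,"dz": 2.3,"ax": 0,"ay": 0,"az": 0,"hand": 50}]'

```text
clock: 38.65
tool_pos: [0.6805, -0.2128, 0.1269]
eef_rot: [0.104, 0.995, -0.0, 0.001]
contact_force: [-0.0, 0.4, -0.5]
opening: 0.637
```

Run:
```python
from h import *
s=st();print(L(RK,s['tool_pos']));q=W(RK,(155,0,0));go((q[0],q[1],.0855),RK[2]+np.pi/2)
for n,a in(('side',(270,370,110,210)),):
    p,d=eyes.snapshot(n);p=np.ascontiguousarray(p[:,:,::-1]);crop(n,p,*a,6,f'pics/{n}27.png',[W(RK,(156,0,7)),W(RK,(185,66,7)),W(RK,(185,-66,7))])
```

```text
t 38.65 p [ 0.6805 -0.2128  0.1269] jaw 1.3621 zax [ 0.002 -0.    -1.   ] F [-0.   0.4 -0.5] op 56.1
[155.53341423   1.51230665]
d [ 0.01  -0.025  0.689] a [0.   0.02 0.  ] rows 0.7
```

View pics/side27.png

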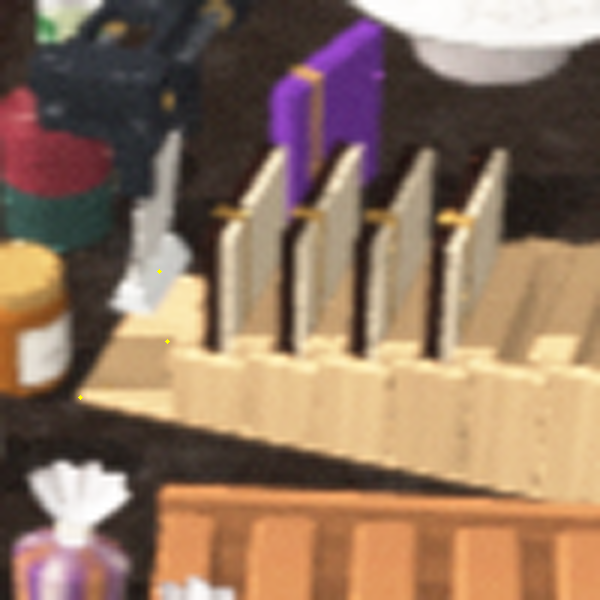

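Request:
servo_tool --deltas '[{"dx": 0,"dy": -0.02,"dz": 0.15,"ax": 0,"ay": 0,"az": 0,"hand": 50},{"dx": 0,"dy": -0.02,"dz": 0.3,"ax": 0,"ay": 0,"az": 0,"hand": 50},{"dx": 0,"dy": -0.02,"dz": 0.45,"ax": 0,"ay": 0,"az": 0,"hand": 50},{"dx": 0,"dy": -0.02,"dz": 0.55,"ax": 0,"ay": 0,"az": 0,"hand": 50},{"dx": 0,"dy": -0.02,"dz": 0.62,"ax": 0,"ay": 0,"az": 0,"hand": 50},{"dx": 0,"dy": -0.02,"dz": 0.67,"ax": 0,"ay": 0,"az": 0,"hand": 50},{"dx": 0,"dy": -0.02,"dz": 0.67,"ax": 0,"ay": 0,"az": 0,"hand": 50}]'

```text
clock: 39.58
tool_pos: [0.6801, -0.214, 0.0868]
eef_rot: [0.104, 0.995, -0.0, 0.001]
contact_force: [-1.2, -0.2, 3.2]
opening: 0.642
```

Run:
```python
from h import *
s=st();print(L(RK,s['tool_pos']))
for n,a in(('side',(270,370,110,210)),):
    p,d=eyes.snapshot(n);p=np.ascontiguousarray(p[:,:,::-1]);crop(n,p,*a,6,f'pics/{n}28.png',[W(RK,(156,0,7)),W(RK,(185,66,7)),W(RK,(185,-66,7))])
```

```text
t 39.58 p [ 0.6801 -0.214   0.0868] jaw 1.362 zax [ 0.001 -0.    -1.   ] F [-1.2 -0.2  3.2] op 56.6
[155.4257439    0.26101401]
```

View pics/side28.png

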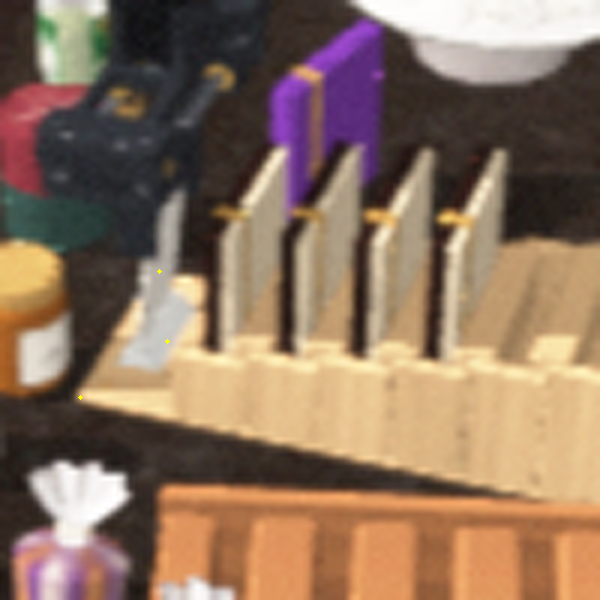

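Request:
servo_tool --deltas '[{"dx": 0,"dy": 0,"dz": 0.02,"ax": 0,"ay": 0,"az": 0,"hand": 50},{"dx": 0,"dy": 0,"dz": 0.02,"ax": 0,"ay": 0,"az": 0,"hand": 57},{"dx": 0,"dy": 0,"dz": 0.02,"ax": 0,"ay": 0,"az": 0,"hand": 60},{"dx": 0,"dy": 0,"dz": 0.02,"ax": 0,"ay": 0,"az": 0,"hand": 66},{"dx": 0,"dy": 0,"dz": 0.02,"ax": 0,"ay": 0,"az": 0,"hand": 74},{"dx": 0,"dy": 0,"dz": 0.02,"ax": 0,"ay": 0,"az": 0,"hand": 74}]'

```text
clock: 40.38
tool_pos: [0.6794, -0.2138, 0.0843]
eef_rot: [0.104, 0.995, 0.0, -0.0]
contact_force: [-0.7, -0.6, -0.1]
opening: 0.841
```

Request:
servo_tool --deltas '[{"dx": 0,"dy": 0,"dz": -0.3,"ax": 0,"ay": 0,"az": 0,"hand": 74},{"dx": 0,"dy": 0,"dz": -0.8,"ax": 0,"ay": 0,"az": 0,"hand": 74},{"dx": 0,"dy": 0,"dz": -1.4,"ax": 0,"ay": 0,"az": 0,"hand": 74},{"dx": 0,"dy": 0,"dz": -2.2,"ax": 0,"ay": 0,"az": 0,"hand": 74},{"dx": 0,"dy": 0,"dz": -2.8,"ax": 0,"ay": 0,"az": 0,"hand": 74},{"dx": 0,"dy": 1.0,"dz": -3.2,"ax": 0,"ay": 0,"az": 0,"hand": 74},{"dx": 1.0,"dy": 2.0,"dz": -3.2,"ax": 0,"ay": 0,"az": 0,"hand": 74},{"dx": 2.0,"dy": 2.5,"dz": -3.2,"ax": 0,"ay": 0,"az": 0,"hand": 74},{"dx": 3.0,"dy": 2.5,"dz": -3.2,"ax": 0,"ay": 0,"az": 0,"hand": 74},{"dx": 3.0,"dy": 2.5,"dz": -3.2,"ax": 0,"ay": 0,"az": 0,"hand": 74}]'

```text
clock: 41.62
tool_pos: [0.5309, -0.0279, 0.278]
eef_rot: [0.102, 0.995, -0.0, -0.001]
contact_force: [0.7, 0.3, 0.4]
opening: 0.84
```

Run:
```python
from h import *
s=st()
D=[W(RK,(156,0,7)),W(RK,(185,66,7)),W(RK,(185,-66,7))]
for n,a in(('side',(270,370,110,210)),('top',(330,420,160,260))):
    p,d=eyes.snapshot(n);p=np.ascontiguousarray(p[:,:,::-1]);crop(n,p,*a,6,f'pics/{n}29.png');cv2.imwrite(f'pics/{n}29f.png',p)
crop('side',cv2.imread('pics/side29f.png'),280,315,135,185,12,'pics/s29c.png')
crop('top',cv2.imread('pics/top29f.png'),360,410,175,220,12,'pics/t29c.png')
```

```text
t 41.62 p [ 0.5309 -0.0279  0.278 ] jaw 1.3656 zax [-0.001  0.    -1.   ] F [0.7 0.3 0.4] op 74.0
```

View pics/side29.png

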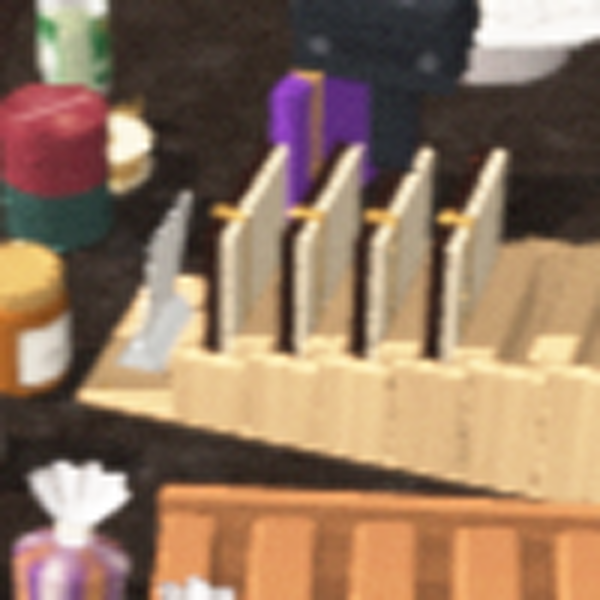

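View pics/top29.png

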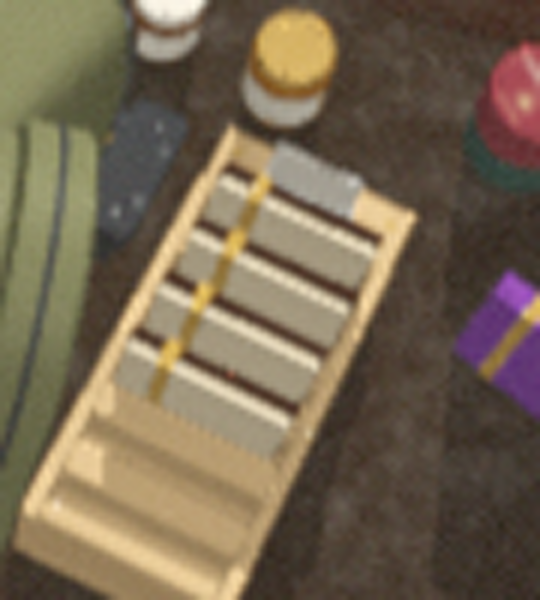

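Run:
```python
from h import *
q=[(a,b,0)for a in(-14,14) for b in(-31,31)]+[(12,-29,87),(12,29,87)]
def D(cx,cy,yw=RK[2]+np.pi):
    o=W(RK,(cx,cy,0));return [W((o[0],o[1],yw),k)+[0,0,.007] for k in q]
for n,a,f in(('side',(280,315,135,185),'s'),('top',(360,410,175,220),'t')):
    crop(n,cv2.imread(f'pics/{n}29f.png'),*a,12,f'pics/{f}30.png',D(162,0))
```

```text
(no output)
```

View pics/s30.png

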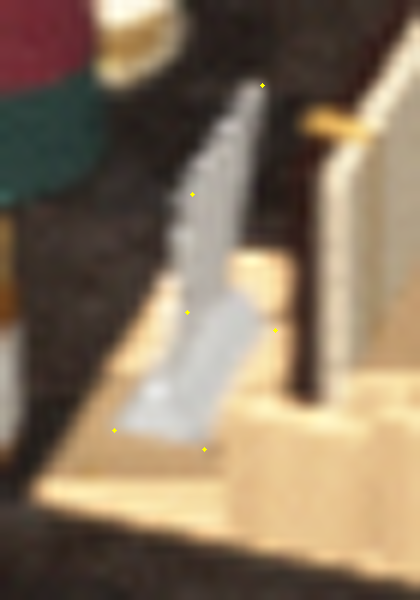

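View pics/t30.png

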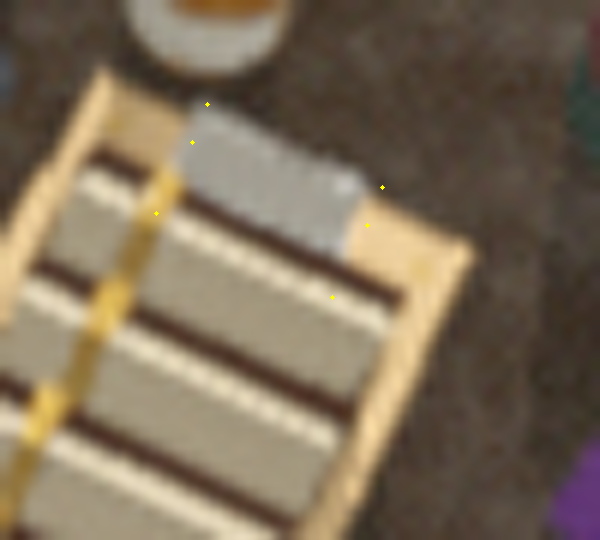

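Run:
```python
from h import *
p,d=eyes.snapshot('top');P=cloud('top',d).reshape(-1,3)
q,e=eyes.snapshot('side');Q=cloud('side',e).reshape(-1,3)
for nm,C in(('top',P),('side',Q)):
    l=L(RK,C.T)
    for i in range(6):
        m=(abs(l[0]-(105-42*i))<9)&(abs(l[1])<55)&(C[:,2]>.08)&(C[:,2]<.2)
        print(nm,i+1,m.sum(),'top z',np.percentile(C[m,2],97).round(3) if m.sum()>5 else None,'exp',.122+.008*i,'y',(l[1][m].min().round(1),l[1][m].max().round(1)) if m.any() else '')
crop('side',np.ascontiguousarray(q[:,:,::-1]),240,400,110,260,4,'pics/s31.png');st()
```

```text
top 1 138 top z 0.123 exp 0.122 y (np.float64(-49.5), np.float64(52.9))
top 2 117 top z 0.133 exp 0.13 y (np.float64(-51.8), np.float64(51.7))
top 3 124 top z 0.14 exp 0.138 y (np.float64(-49.7), np.float64(52.4))
top 4 137 top z 0.148 exp 0.146 y (np.float64(-49.0), np.float64(54.5))
top 5 9 top z 0.084 exp 0.154 y (np.float64(-40.8), np.float64(41.3))
top 6 24 top z 0.092 exp 0.162 y (np.float64(-52.6), np.float64(51.5))
side 1 225 top z 0.124 exp 0.122 y (np.float64(-53.6), np.float64(54.7))
side 2 234 top z 0.132 exp 0.13 y (np.float64(-52.6), np.float64(53.2))
side 3 254 top z 0.14 exp 0.138 y (np.float64(-53.7), np.float64(53.2))
side 4 271 top z 0.148 exp 0.146 y (np.float64(-53.1), np.float64(54.8))
side 5 5 top z None exp 0.154 y (np.float64(-54.5), np.float64(54.0))
side 6 3 top z None exp 0.162 y (np.float64(-32.7), np.float64(32.0))
t 41.83 p [ 0.5359 -0.0302  0.2778] jaw 1.3619 zax [ 0.003 -0.    -1.   ] F [ 0.3 -0.1 -0.6] op 74.2
```

View pics/s31.png

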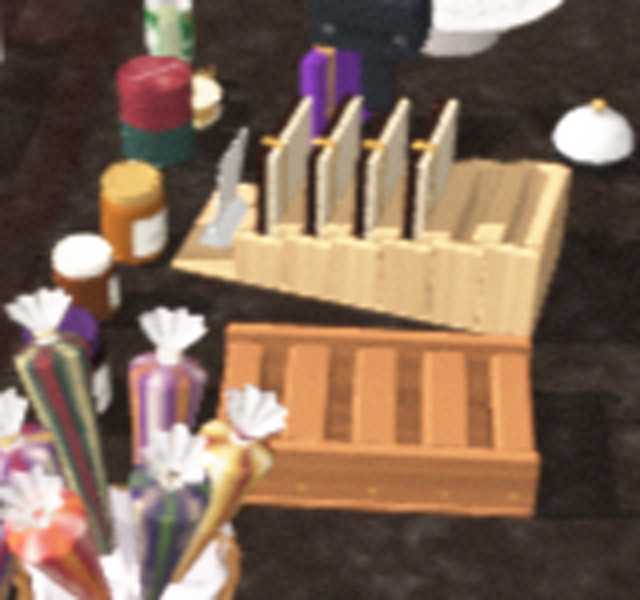

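All four boxes are home in slots 1–4, with top heights about 2 mm from what they should be. The card stands on the ledge, the jars and bell have not moved, and the arm is clear of everything.

```bash
python3 -c "
from plant import r
print(r.finish_job())"
```

```text
the job is handed in; nothing more can be done
None
```

The rack is restocked and the job is handed in, at about 42 s on the robot's clock. `finish_job` reports no verdict, so success rests on my own checks.

**What I did:** One leftover box was in the rack, in slot 3, and I moved it to slot 1. The three new boxes from the carrier went into slots 2, 3 and 4. I then gripped the price card by its side edges and set it on the front ledge, facing the customers.

**Last checks:**
- **Boxes:** In both cameras' depth readings, the box tops in slots 1–4 are within 1–3 mm of their fully home heights. All four look upright, and slots 5 and 6 are empty.
- **Price card:** It stands square to the rack. It is about 8 mm forward of the ledge middle, which I allowed on purpose to keep the gripper clear of the box in slot 1, and 0–5 mm sideways. The limits are 16 mm and 22 mm.
- **Surroundings:** The jars, bell and purple look-alikes look unmoved in the last pictures. I did not measure them. The arm was touching nothing at the end.

**Uncertain:**
- The two camera views disagreed by a few millimetres on the rack and card positions. That is still inside the limits.
- The box in slot 3 pressed lightly on the rack as it seated (about 5 N sideways, 8 N up), but it went fully home.

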